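# Load and index the calibration weight magazine

### The job

Put every brass weight that stands on the table into the weight magazine's tray, one to a compartment, and swing the clear dust cover shut over them. Then pull the index plunger up and twist it so that it holds itself out, swing the turntable a quarter turn by its crank post to the other locking notch, and twist the plunger back so that it drops fully home and locks the turntable there. Do not tip over the vials that stand beside the magazine.

Things in the scene. Friction and masses are not known exactly. Their poses are not given: they have to be found in the camera images.
- weight_0_mid (a point): 100 g brass calibration weight, upright cylinder 22 mm across and 30 mm high with a narrower knob at the top; the point is its centre, 15 mm above its foot (z of the point points to its top). 3 or 4 of the four weights are present, the others are absent (None). The weights stand in front of and to the left of a fixed analytical balance, the magazine to its right; the balance is 344 mm high and fills x 0.48 to 0.86 m, y -0.02 to 0.20 m, so carry things round its front.
- weight_1_mid (a point): second 100 g weight, the same shape and size as weight_0
- weight_2_mid (a point): 50 g brass calibration weight, same shape but 18 mm across and 24 mm high; the point is its centre, 12 mm above its foot
- weight_3_mid (a point): second 50 g weight, the same as weight_2
- cell0 (a point): centre of the floor of the first compartment of the magazine's white tray, 40 mm above the table. The tray stands on the turntable: four compartments in a row along the point's y axis, 37 mm apart, each 34 x 34 mm inside with walls and dividers only 10 mm high (so a weight stands well proud of them); cell0 is at the -y end. The point's axes are the turntable's: x points from the tray towards the cover hinge, away from the plunger at the start, z up.
- cell1 (a point): floor centre of the second compartment
- cell2 (a point): floor centre of the third compartment
- cell3 (a point): floor centre of the fourth compartment (+y end)
- cover (a joint): clear dust cover over the tray (42 x 155 mm, 26 mm deep, 120 g, white edge trims), hinged along the tray's +x long side (opposite to the tab). 0 = shut down on the tray; 2.1 rad = thrown open, leaning back with the tab uppermost. It stays open by its weight; pushed forward past about 0.9 rad it falls shut by itself.
- cover_hinge (a point): middle of the cover's hinge line, 50 mm above the table; the line runs along the point's y, and the open cover lies on its +x side, reaching about 44 mm beyond the hinge line and, with its tab, 50 mm above it; the shut cover reaches 26 mm above it and 42 mm (tab 58 mm) to its -x side
- cover_tab (a point): centre of the white finger tab (16 mm out from the cover, 40 mm long, 8 mm thick) at the middle of the cover's free long edge; when the cover is open it stands on top, 47 mm above the hinge line and about 30 mm behind it, and can be pushed forward from behind or pinched from above
- plunger (a joint): lift of the spring-loaded index plunger, m, up positive. 0 = fully home, its pin 10 mm deep in a notch of the turntable's rim (locked); 0.010 = its pin rides on the rim between notches; about 0.0135 = held out, its cross pin resting on top of the slotted collar; 0.018 = upper stop. The spring needs about 5 N at 0 and 7 N at the top.
- plunger_twist (a joint): twist of the plunger's wing knob, rad, counter-clockwise from above. 0 = cross pin in line with the collar's slot (it can drop home); above about 0.5 with the plunger lifted at least 0.0135 the cross pin rests on the collar and holds the plunger out; 1.3 = end stop. It can only be twisted while lifted.
- plunger_knob (a point): centre of the black wing knob on top of the plunger, a bar 36 mm long, 12 mm thick and 20 mm high, 97 mm above the table when home; the bar's length is along the point's x, grip it across its 12 mm. It stands 100 mm from the turntable axis, on the base's -x side, which is nearest to the robot.
- turntable (a joint): angle of the turntable, rad, clockwise from above positive. 0 = loading position (first notch), 1.571 = second notch (stops at -0.02 and 1.60). Turning it needs about 2 N at the crank post; the round-nosed pin centres itself in the notch from up to 0.03 rad off.
- crank_post (a point): middle of the dark round post (14 mm across, 48 mm high, a 17 mm head over its top 6 to 10 mm) that stands on the turntable 82 mm from its axis, on the side away from the tray; the point is 63 mm above the table, the post's top at 78 mm. Swinging the turntable the quarter turn takes the post clockwise from the far side round to the magazine's right-hand (-y) side.
- vial_left: glass specimen vial, 21 mm across, 58 mm high, standing on the table near the magazine; origin at its foot; a bystander
- vial_right: glass specimen vial, 21 mm across, 52 mm high, standing near the magazine; origin at its foot; a bystander
- magazine_base: the magazine's fixed grey base (246 x 140 mm plate with the plunger's bracket); origin on the table under the turntable's axis. The aluminium turntable on it is 186 mm across (216 mm over its notched steel index rim), its top 30 mm above the table; the base's -x side carries the plunger and faces the robot (yaw within 0.3 rad)

How it is judged:
By the outcome, as a careful person would: the job done as asked, in the order asked, and still so for the second after the job is handed in, with the robot touching nothing.
Of weight_0, weight_1, weight_2, weight_3 only 3 to 4 are there at a start; the rules pass over those that are not, and their reading is None.
At some moment in a run one of weight_0, weight_1, weight_2, weight_3 may be knocked a few centimetres aside while the robot is not near it.
Once in a run the grip may slacken for a moment while it holds something.
It also fails if it takes over 210 s, if anything falls off the work surface, if the arm or the gripper's body presses on something with over 40 N, if the wrist force passes 120 N, or if a joint passes its speed limit or range.

### The arm

A 7-joint arm with a two-finger parallel gripper is mounted at the origin on a cart in front of the work surface, level with it; the furniture and walls round the work are solid. World frame = base frame: x ahead of the robot, y to its left, z up, the work surface at z = 0. Lengths are in m, angles in rad, forces in N, time in s.
With the tool pointing down it reaches from about 0.4 to 0.75 m from the base axis. Payload 19.5 kg.
Tool frame: the origin (TCP) lies at the very end of the fingers, on their centre line; the grasp point (between the pads) lies 19 mm behind it; z points along the fingers, x is the direction in which the jaws open and shut, and the axes are right-handed (so a half turn about z gives the same grasp; the last joint's range is limited). The gripper opens to 85 mm and grips with 20 to 120 N. Pads are 22 mm wide; open, the fingers measure 114 mm over their backs; the gripper's body (76 mm by 85 mm) begins 54 mm behind the grasp point. The pads swing forward as they close: fully open they stand 13 mm farther back than shut.
Start: joints at [-1.323, 0.707, -0.028, 1.485, 0.022, 0.951, -0.075], TCP at [0.164, 0.551, 0.231] pointing down, gripper open.
Joint ranges: [-2.71, 2.71], [-0.32, 2.16], [-1.57, 1.52], [0, 2.45], [-1.46, 4.6], [0, 2.02], [-2.83, 2.83]. Speed limits (rad/s): [1.89, 1.89, 2.57, 2.57, 3.01, 3.01, 3.01].

### API

Orientations are given as a unit quaternion [w, x, y, z].
In Python, from workcell import arm gives the robot as it stands.
- The arm moves only by the tool drive_tool, never from a script. Its argument "increments" is a list of rows, each a list of 5 numbers: the shift along the world's x, y, z scaled (see below), then the turn about the world's z scaled (see below), then the closure, from 0 (fully open) to 1 (shut). In form: [[x, y, z, spin, grip], ...]. A call has 1 to 5 rows; each row shifts and turns the commanded pose from where the row before left it; what a row does not reach is not made up. The controller multiplies each number of a shift by 30 cm and each number of a turn by 45 degrees. A row lasts 1/12 s, in which the tool goes at most 41.7 mm and 7.16 degrees, less where a joint would pass 70% of its speed; a pose out of reach is approached as far as the arm can. A call with a number of a shift or a turn outside -1 to 1 is refused whole. A call with a gripper value outside its range is refused whole. The fingers move at their own pace and stop on an object; the grip force is fixed at half the most. Time passes only in rows, so rows that do not move let the fingers close. It gives the time, the measured TCP pose, the force and the opening at its end, in the units of the state.
- arm.sense(): the state, without advancing time (a new reading comes with each control period).
- arm.grab_frame(name): name is "scene" or "top" or "wrist"; returns the picture (400x640x3 uint8, blue, green, red); there is no depth.
- arm.calibration(name): a dict with "K" (3x3 intrinsics, pixels), "T" (4x4, takes a point from camera to world coordinates). Camera axes: x right, y up, looking along -z (the intrinsics and any distortion apply to the point x, -y, -z); pixel columns grow to the right and rows downward; lengths in m; the calibration is good to about 2 mm. A picture is of the moment at which its call begins: read the wrist's pose just before it. calibration takes no time and is no camera call; for the wrist camera it gives the pose at the moment of the call.
- arm.close_job(): hands the job in, once; it reports no verdict.
Trained networks look in the newest picture that a camera, given by its name, has taken for a name from the list of things; names that differ only in an ending like _2 or _b are one class to them, and where a whole thing is asked for, a point or a joint stands for the part that bears it (a point fixed in the world has none). Each returns a list of dicts, best first, with "confidence" (0 to 1); they miss things now and then, are a little off and sometimes report something else, mostly with a low value. They report only what shows in the picture. A call takes as long as a camera call.
- arm.look_for(camera, thing): "location" ([column, row] as shares, 0 to 1, of the picture: columns of its width, rows of its height, amid what is visible of it).
- arm.silhouettes(camera, thing): "region" (400x640 bool, what is visible of it) and "location" ([column, row] as shares, 0 to 1, of the picture: columns of its width, rows of its height, amid what is visible of it).
- arm.tip_of(camera, thing): "location" ([column, row] as shares, 0 to 1, of the picture: columns of its width, rows of its height: a listed point, or the origin of a listed thing).
The state is a dict: "time": time; "joint_pos": joint angles; "qvel": joint speeds; "joint_efforts": joint torques, N m; "tool_pos": TCP position; "orientation": TCP orientation; "force": force on the tool from outside, world axes, zero at the start; "wrist_torque": the same for the moment, N m; "grip_width": opening from 0.0 (shut) to 1.0 (fully open).
Only numpy, scipy, OpenCV 4.12 (cv2) and the standard library are available. Lean on these libraries where they do the work, as an engineer would, in place of code of your own. Each camera call takes 0.05 s, during which the arm holds its last target.

## Working session

There is one attempt and no reset: what is moved stays moved. The work goes in short steps, Python scripts to look and compute and a tool call to move; the robot and the scene stay as the last step left them, time stands still between calls to the robot, and variables do not carry over. Pictures are saved under pics/ and viewed, and the job is handed in when it is done.

Besides the shell and the picture viewer there is one more tool, called after "Emit:" by a JSON object that holds its "fn" and its "kwargs". drive_tool: Moves the arm, as the interface text tells. Shifts and turns lie within -1 to 1; 1 stands for 30 cm of shift or 45 degrees of turn. Its arguments: {"type":"object","properties":{"increments":{"type":"array","items":{"type":"array","items":{"type":"number"}}}},"required":["increments"]}

```bash
ls; mkdir -p pics; cat > h.py <<'E'
import numpy as np, cv2
from workcell import arm
def save(cam,name):
    im=arm.grab_frame(cam); cv2.imwrite('pics/'+name,im); return im
def ray(cam,loc,C=None):
    C=C or arm.calibration(cam); K=np.array(C['K']);T=np.array(C['T'])
    u=loc[0]*640;v=loc[1]*400
    d=np.linalg.inv(K)@np.array([u,v,1.]); d=np.array([d[0],-d[1],-d[2]])
    return T[:3,3],T[:3,:3]@d
def atz(cam,loc,z,C=None):
    o,d=ray(cam,loc,C); return o+d*(z-o[2])/d[2]
def proj(cam,p,C=None):
    C=C or arm.calibration(cam); K=np.array(C['K']);T=np.array(C['T'])
    q=T[:3,:3].T@(np.array(p)-T[:3,3]); q=np.array([q[0],-q[1],-q[2]]); q=K@q; return q[:2]/q[2]
E
python3 - <<'E'
from h import *
np.set_printoptions(precision=4,suppress=True)
print(arm.sense())
for c in ['scene','top','wrist']:
    save(c,c+'0.png'); print(c,arm.calibration(c))
print(arm.sense()['time'])
E
```

```text
pics
{'time': 0.0, 'joint_pos': array([-1.3227,  0.7071, -0.0276,  1.485 ,  0.022 ,  0.9509, -0.0755]), 'qvel': array([-0.0001,  0.0009, -0.0005,  0.0027, -0.0016,  0.0004, -0.0001]), 'joint_efforts': array([  0.0005, -88.3212,   1.2346, -23.6159,   0.0168,   0.0068,
         0.0001]), 'tool_pos': array([0.1642, 0.5508, 0.2308]), 'orientation': array([ 0.0003,  0.8018,  0.5976, -0.0004]), 'force': array([ 0.9181,  0.27  , -0.1891]), 'wrist_torque': array([0.0355, 0.0082, 0.0041]), 'grip_width': 1.001291996355807}
scene {'K': array([[389.1113,   0.    , 318.9494],
       [  0.    , 389.1113, 204.2905],
       [  0.    ,   0.    ,   1.    ]]), 'T': array([[ 0.714 ,  0.408 , -0.569 , -0.1647],
       [-0.6999,  0.3941, -0.5957, -0.6719],
       [-0.0188,  0.8235,  0.5669,  0.7657],
       [ 0.    ,  0.    ,  0.    ,  1.    ]])}
top {'K': array([[438.7098,   0.    , 314.7922],
       [  0.    , 438.7098, 201.8179],
       [  0.    ,   0.    ,   1.    ]]), 'T': array([[-0.0176,  0.9961, -0.0866,  0.3972],
       [-0.9998, -0.0178, -0.0014, -0.015 ],
       [-0.0029,  0.0865,  0.9962,  1.3377],
       [ 0.    ,  0.    ,  0.    ,  1.    ]])}
wrist {'K': array([[279.6599,   0.    , 319.9798],
       [  0.    , 279.6599, 198.6931],
       [  0.    ,   0.    ,   1.    ]]), 'T': array([[ 0.2859, -0.9151, -0.2845,  0.0912],
       [ 0.9582,  0.2727,  0.0859,  0.5725],
       [-0.001 , -0.2971,  0.9548,  0.3743],
       [ 0.    ,  0.    ,  0.    ,  1.    ]])}
0.15
```

View pics/scene0.png

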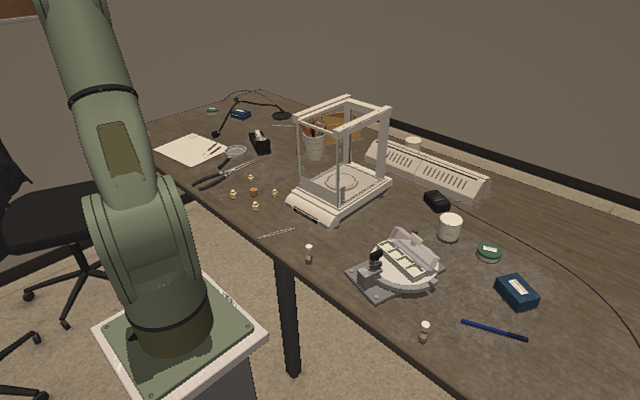

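View pics/top0.png

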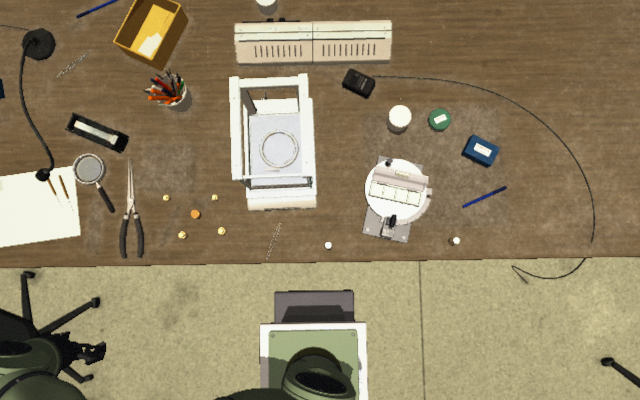

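View pics/wrist0.png

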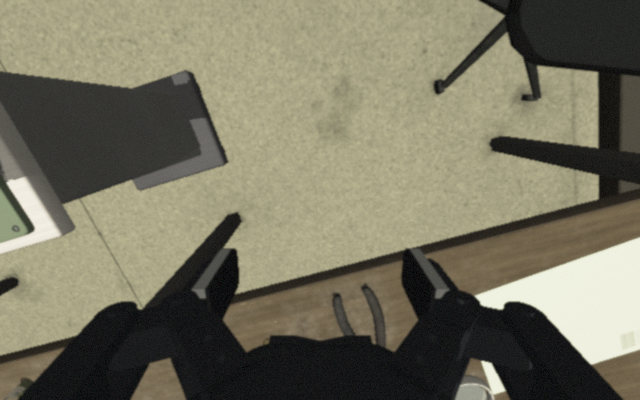

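```bash
python3 - <<'E'
from h import *
np.set_printoptions(precision=4,suppress=True)
Z={'weight_0_mid':.015,'weight_2_mid':.012,'cell0':.04,'cell1':.04,'cell2':.04,'cell3':.04,'cover_hinge':.05,'cover_tab':.097,'plunger_knob':.097,'crank_post':.063,'vial_left':0,'vial_right':0,'magazine_base':0}
for cam in ['top','scene']:
  for n,z in Z.items():
    for r in arm.tip_of(cam,n)[:5]:
        l=np.array(r['location']); print(cam,n,round(r['confidence'],2),(l*[640,400]).round(1),atz(cam,l,z))
print(arm.sense()['time'])
E
```

```text
top weight_0_mid 0.51 [183.8 234.6] [0.4202 0.3827 0.015 ]
top weight_2_mid 0.37 [214.8 196.2] [0.535  0.2904 0.012 ]
top cell0 0.82 [412.  196.8] [ 0.5198 -0.3022  0.04  ]
top cell0 0.75 [402.1 194.4] [ 0.5275 -0.273   0.04  ]
top cell0 0.73 [373.3 187.5] [ 0.5496 -0.1881  0.04  ]
top cell1 0.82 [412.  196.8] [ 0.5198 -0.3022  0.04  ]
top cell1 0.75 [402.1 194.4] [ 0.5275 -0.273   0.04  ]
top cell1 0.73 [373.3 187.5] [ 0.5496 -0.1881  0.04  ]
top cell2 0.82 [412.  196.8] [ 0.5198 -0.3022  0.04  ]
top cell2 0.75 [402.1 194.4] [ 0.5275 -0.273   0.04  ]
top cell2 0.73 [373.3 187.5] [ 0.5496 -0.1881  0.04  ]
top cell3 0.82 [412.  196.8] [ 0.5198 -0.3022  0.04  ]
top cell3 0.75 [402.1 194.4] [ 0.5275 -0.273   0.04  ]
top cell3 0.73 [373.3 187.5] [ 0.5496 -0.1881  0.04  ]
top cover_hinge 0.73 [395.5 183.9] [ 0.5581 -0.2526  0.05  ]
top cover_hinge 0.57 [401.5 190.9] [ 0.5368 -0.2695  0.05  ]
top cover_tab 0.73 [403.6 175.7] [ 0.5753 -0.2677  0.097 ]
top cover_tab 0.6 [330.3 245.1] [ 0.3819 -0.0547  0.097 ]
top plunger_knob 0.39 [393.2 219.3] [ 0.4514 -0.2341  0.097 ]
top plunger_knob 0.24
[... 1664 characters left out ...]
-0.2753  0.04  ]
scene cell3 0.64 [412.4 235.7] [ 0.6403 -0.2217  0.04  ]
scene cell3 0.63 [393.9 258.7] [ 0.5228 -0.2425  0.04  ]
scene cover_hinge 0.88 [406.8 255.6] [ 0.5474 -0.2658  0.05  ]
scene cover_tab 0.73 [416.8 238.1] [ 0.5767 -0.2711  0.097 ]
scene plunger_knob 0.41 [378.1 253. ] [ 0.4579 -0.2348  0.097 ]
scene crank_post 0.76 [414.7 235.5] [ 0.6201 -0.2401  0.063 ]
scene vial_left 0.22 [255.7 204.9] [0.4482 0.2886 0.    ]
scene vial_right 0.71 [425.3 337.2] [ 0.3959 -0.4299  0.    ]
scene magazine_base 0.78 [404.8 267.1] [ 0.5538 -0.2613  0.    ]
scene magazine_base 0.74 [383.5 248.1] [ 0.5765 -0.1691  0.    ]
scene magazine_base 0.19 [373.6 250.6] [ 0.5472 -0.1552 -0.    ]
1.45
```

```bash
python3 - <<'E'
import cv2,numpy as np
t=cv2.imread('pics/top0.png');s=cv2.imread('pics/scene0.png')
a=cv2.resize(t[180:250,150:240],None,fx=4,fy=4,interpolation=cv2.INTER_CUBIC)
b=cv2.resize(t[145:255,320:470],None,fx=4,fy=4,interpolation=cv2.INTER_CUBIC)
c=cv2.resize(s[165:215,220:290],None,fx=5,fy=5,interpolation=cv2.INTER_CUBIC)
d=cv2.resize(s[215:305,335:455],None,fx=5,fy=5,interpolation=cv2.INTER_CUBIC)
cv2.imwrite('pics/z1.png',np.hstack([a,cv2.copyMakeBorder(c,0,280-250,0,0,0)]) );cv2.imwrite('pics/z2.png',b);cv2.imwrite('pics/z3.png',d)
E
```

```text
(no output)
```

View pics/z1.png

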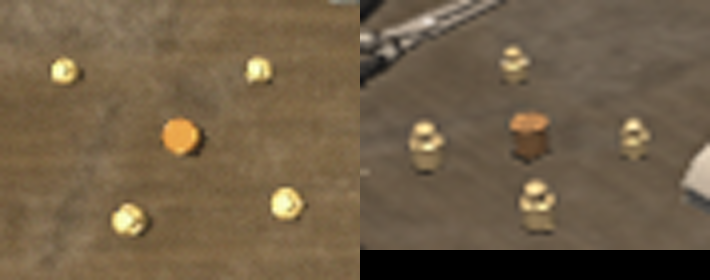

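View pics/z2.png

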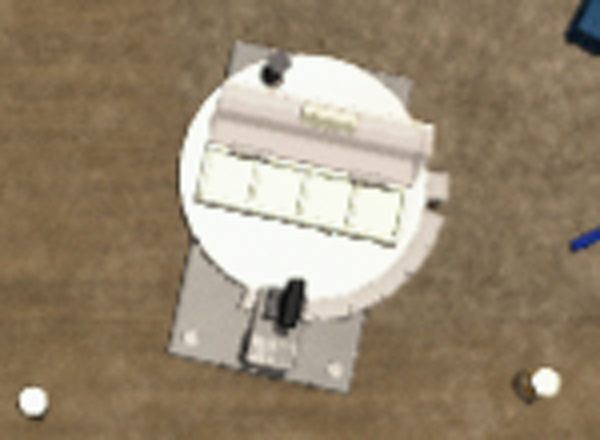

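View pics/z3.png

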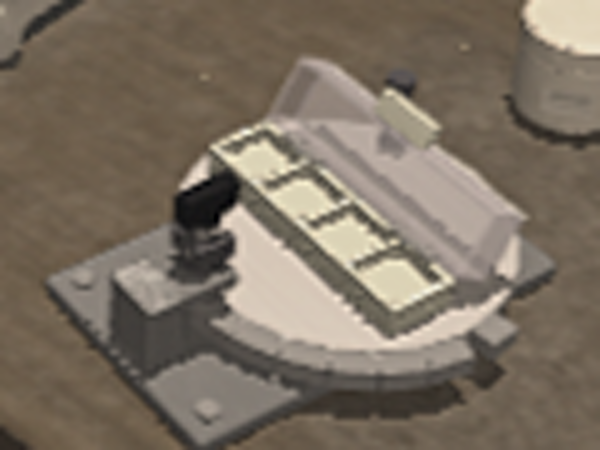

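Emit:
{"fn": "drive_tool", "kwargs": {"increments": [[0.1,-0.07,0.01,-0.1,0.4],[0.1,-0.07,0.01,-0.1,0.4],[0.1,-0.07,0.01,-0.1,0.4],[0.1,-0.07,0.01,-0.1,0.4],[0.1,-0.07,0.01,-0.1,0.4]]}}

```text
time: 1.87
tool_pos: [0.3155, 0.4448, 0.2466]
orientation: [-0.0, 0.904, 0.428, 0.0]
force: [0.9, 0.5, -0.3]
grip_width: 0.601
```

Emit:
{"fn": "drive_tool", "kwargs": {"increments": [[0.1,-0.07,0,-0.1,0.4],[0.1,-0.07,0,-0.1,0.4],[0.1,-0.07,0,-0.1,0.4],[0.1,-0.07,0,-0.1,0.4],[0,0,0,0,0.4]]}}

```text
time: 2.28
tool_pos: [0.4398, 0.3568, 0.2463]
orientation: [0.002, 0.961, 0.277, 0.001]
force: [1.5, -1.3, -0.5]
grip_width: 0.599
```

```bash
cat >> h.py <<'E'
def brass(cam,im=None,amin=8,amax=4000):
    if im is None: im=arm.grab_frame(cam)
    hsv=cv2.cvtColor(im,cv2.COLOR_BGR2HSV)
    m=cv2.inRange(hsv,(15,70,130),(32,255,255))
    n,l,st,c=cv2.connectedComponentsWithStats(m)
    return [(c[i],st[i]) for i in range(1,n) if amin<=st[i,4]<=amax],m
E
python3 - <<'E'
from h import *
np.set_printoptions(precision=4,suppress=True)
s=arm.sense();print(s['time'],s['tool_pos'],s['orientation'],s['grip_width'])
C=arm.calibration('wrist')
save('wrist','w1.png')
for n,z in [('weight_0_mid',.015),('weight_2_mid',.012)]:
  for f in (arm.tip_of,arm.look_for):
    for r in f('wrist',n)[:6]:
        l=np.array(r['location']); print(n,f.__name__,round(r['confidence'],2),(l*[640,400]).round(1),atz('wrist',l,z,C))
b,_=brass('top')
for c,st in b: print(c,st,atz('top',[c[0]/640,c[1]/400],.015))
E
```

```text
2.2833 [0.4398 0.3568 0.2463] [0.0016 0.9609 0.277  0.001 ] 0.5988773106849945
weight_0_mid call 0.49 [320.  148.1] [0.4242 0.3812 0.015 ]
weight_0_mid call 0.59 [319.1 145.4] [0.4213 0.3835 0.015 ]
weight_2_mid call 0.46 [347.7 241. ] [0.5322 0.2868 0.012 ]
weight_2_mid call 0.68 [345.8 240.7] [0.5295 0.2857 0.012 ]
[100.1071   1.4286] [96  0  9  5 28] [1.159  0.6532 0.015 ]
[120.1429   2.8571] [117   0   6   6  21] [1.153  0.5898 0.015 ]
[150.3392  27.3839] [ 113    0   68   60 1253] [1.0707 0.4932 0.015 ]
[309.25   3.5 ] [307   3   6   2   8] [ 1.1395 -0.0067  0.015 ]
[318.3846   3.5385] [316   3   7   3  13] [ 1.1388 -0.0355  0.015 ]
[629.375   4.5  ] [626   3   9   4  16] [ 1.1168 -1.0125  0.015 ]
[80.375 10.875] [76 10  9  3 16] [1.1291 0.7147 0.015 ]
[94.4286 13.5   ] [93 12  4  4 14] [1.1196 0.6701 0.015 ]
[188.5152  22.7121] [184  13  11  22  66] [1.0837 0.3734 0.015 ]
[261.1111  14.4444] [259  12   5   5   9] [1.1064 0.1452 0.015 ]
[74.8 19.4] [74 17  3  5 10] [1.1014 0.7314 0.015 ]
[83.4118 19.9412] [82 17  4  7 17] [1.0991 0.7042 0.015 ]
[266.     16.625] [264  16   5   2
[... 12514 characters left out ...]
74] [241 249  27  11 121] [0.3586 0.1678 0.015 ]
[269.6 250.2] [268 249   4   3  10] [0.369  0.1249 0.015 ]
[232.3182 252.7273] [227 251  11   5  22] [0.3634 0.2368 0.015 ]
[634.7 251.7] [633 250   5   4  10] [ 0.3454 -0.967   0.015 ]
[ 53.4599 292.5434] [  27  266   57   63 2118] [0.2549 0.7698 0.015 ]
[ 10.7265 288.993 ] [  0 268  32  49 852] [0.2675 0.8977 0.015 ]
[ 71.7109 343.4277] [ 50 316  38  50 678] [0.1059 0.7109 0.015 ]
[ 51.75  334.875] [ 49 334   6   3   8] [0.1316 0.7706 0.015 ]
[ 56.25   339.4167] [ 54 337   5   6  12] [0.1182 0.7569 0.015 ]
[ 46.3636 343.    ] [ 44 340   5   7  11] [0.1084 0.7858 0.015 ]
[ 45.6196 381.9318] [  24  354   45   46 1275] [-0.0029  0.784   0.015 ]
```

View pics/w1.png

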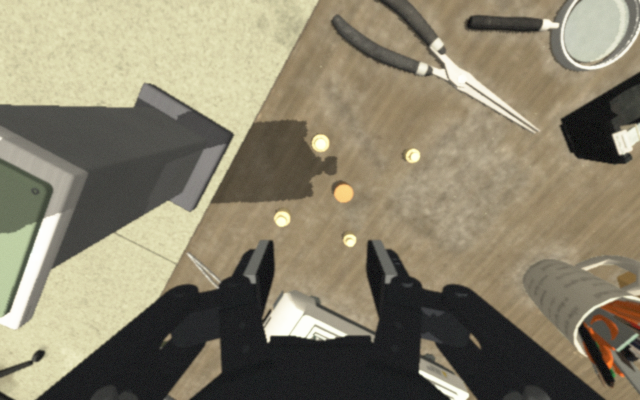

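```bash
cat >> h.py <<'E'
def wfind(cam='wrist',im=None,C=None,z=.015,box=(0.36,0.62,0.2,0.52)):
    C=C or arm.calibration(cam)
    if im is None: im=arm.grab_frame(cam)
    hsv=cv2.cvtColor(im,cv2.COLOR_BGR2HSV)
    m=cv2.inRange(hsv,(10,60,190),(32,255,255)); m=cv2.morphologyEx(m,cv2.MORPH_CLOSE,np.ones((3,3)))
    n,l,st,c=cv2.connectedComponentsWithStats(m); out=[]
    for i in range(1,n):
        if st[i,4]<25: continue
        u=st[i,0]+(st[i,2]-1)/2+.5; v=st[i,1]+(st[i,3]-1)/2+.5
        p=atz(cam,[u/640,v/400],z,C)
        if box[0]<p[0]<box[1] and box[2]<p[1]<box[3]:
            hue=np.median(hsv[l==i][:,0]); out.append((p.round(4),(round(u,1),round(v,1)),tuple(map(int,st[i,2:])),hue))
    return out
E
python3 - <<'E'
from h import *
im=cv2.imread('pics/w1.png')
for r in wfind(im=im,z=.018): print(r)
print('top');
for r in wfind('top',z=.018): print(r)
print(proj('wrist',arm.sense()['tool_pos']))
E
```

```text
(array([0.4144, 0.3937, 0.018 ]), (np.float64(321.0), np.float64(143.5)), (18, 19, 143), np.float64(25.0))
(array([0.526 , 0.4474, 0.018 ]), (np.float64(413.5), np.float64(155.5)), (15, 15, 116), np.float64(25.0))
(array([0.4784, 0.3538, 0.018 ]), (np.float64(344.0), np.float64(193.5)), (20, 19, 289), np.float64(20.0))
(array([0.4263, 0.2749, 0.018 ]), (np.float64(282.5), np.float64(219.0)), (17, 16, 147), np.float64(25.0))
(array([0.5262, 0.2997, 0.018 ]), (np.float64(350.0), np.float64(240.5)), (14, 13, 100), np.float64(26.0))
top
(array([0.5315, 0.4367, 0.018 ]), (np.float64(166.0), np.float64(198.0)), (6, 6, 26), np.float64(25.0))
(array([0.4815, 0.3486, 0.018 ]), (np.float64(195.0), np.float64(214.0)), (8, 8, 54), np.float64(17.0))
(array([0.4304, 0.2686, 0.018 ]), (np.float64(221.5), np.float64(230.5)), (7, 7, 41), np.float64(25.0))
(array([0.4205, 0.3888, 0.018 ]), (np.float64(181.5), np.float64(234.5)), (7, 7, 40), np.float64(24.0))
[320.81629574 251.15931555]
```

```bash
python3 - <<'E'
from h import *
print(arm.sense()['time'],arm.sense()['tool_pos'],arm.sense()['qvel'].round(3))
for r in wfind(z=.018): print(r)
E
```

```text
2.6333 [0.4335343  0.36276563 0.24632312] [ 0.001 -0.     0.005 -0.002  0.001  0.001  0.001]
(array([0.4214, 0.3879, 0.018 ]), (np.float64(323.0), np.float64(150.0)), (18, 18, 138), np.float64(25.0))
(array([0.5343, 0.4382, 0.018 ]), (np.float64(414.0), np.float64(164.5)), (14, 15, 112), np.float64(25.0))
(array([0.4854, 0.3461, 0.018 ]), (np.float64(345.0), np.float64(200.5)), (20, 19, 281), np.float64(20.0))
(array([0.432 , 0.2683, 0.018 ]), (np.float64(283.5), np.float64(224.5)), (17, 17, 144), np.float64(26.0))
(array([0.5329, 0.2913, 0.018 ]), (np.float64(350.5), np.float64(247.0)), (13, 14, 103), np.float64(26.0))
```

Emit:
{"fn": "drive_tool", "kwargs": {"increments": [[-0.02,0.042,-0.125,0,0.45],[-0.02,0.042,-0.125,0,0.45],[0,0,-0.125,0,0.45],[0,0,-0.125,0,0.45],[0,0,-0.1,0,0.45]]}}

```text
time: 3.1
tool_pos: [0.4212, 0.3873, 0.0639]
orientation: [0.0, 0.959, 0.284, -0.001]
force: [-0.2, 0.8, -0.8]
grip_width: 0.551
```

Emit:
{"fn": "drive_tool", "kwargs": {"increments": [[0,0,0,0,0.45],[0,0,0,0,0.45],[0,0,0,0,0.45]]}}

```text
time: 3.35
tool_pos: [0.4228, 0.3879, 0.0681]
orientation: [-0.0, 0.959, 0.283, 0.001]
force: [0.1, 0.1, 0.4]
grip_width: 0.55
```

```bash
python3 - <<'E'
from h import *
print(arm.sense()['time'],arm.sense()['tool_pos'],arm.sense()['qvel'].round(3))
im=save('wrist','w2.png')
for r in wfind(im=im,z=.018): print(r)
E
```

```text
3.35 [0.42281805 0.38785314 0.06812856] [ 0.001 -0.019  0.     0.     0.002 -0.007  0.   ]
(array([0.3874, 0.4817, 0.018 ]), (np.float64(353.5), np.float64(75.5)), (13, 13, 84), np.float64(19.0))
(array([0.391 , 0.4657, 0.018 ]), (np.float64(344.0), np.float64(101.0)), (14, 24, 170), np.float64(20.0))
(array([0.4066, 0.4288, 0.018 ]), (np.float64(332.5), np.float64(161.0)), (13, 26, 193), np.float64(19.0))
(array([0.5393, 0.4996, 0.018 ]), (np.float64(543.0), np.float64(178.5)), (20, 9, 103), np.float64(20.0))
(array([0.5357, 0.4845, 0.018 ]), (np.float64(524.0), np.float64(193.0)), (22, 14, 146), np.float64(19.0))
(array([0.5305, 0.4689, 0.018 ]), (np.float64(503.5), np.float64(206.5)), (7, 7, 28), np.float64(19.0))
(array([0.4213, 0.3872, 0.018 ]), (np.float64(318.0), np.float64(218.5)), (28, 29, 612), np.float64(21.0))
(array([0.4604, 0.4129, 0.018 ]), (np.float64(381.0), np.float64(218.0)), (8, 8, 35), np.float64(19.0))
(array([0.5342, 0.4392, 0.018 ]), (np.float64(479.5), np.float64(240.0)), (27, 26, 266), np.float64(24.0))
(array([0.5295, 0.4069, 0.018 ]), (np.float64(447.0), np.float64(268.5)), (14, 17, 97), np.float64(19.0))
(array([0.5826, 0.4416, 0.018 ]), (np.float64(527.5), np.float64(268.0)), (15, 12, 49), np.float64(20.0))
(array([0.5774, 0.4253, 0.018 ]), (np.float64(508.0), np.float64(280.0)), (8, 6, 30), np.float64(20.0))
(array([0.486 , 0.3435, 0.018 ]), (np.float64(355.5), np.float64(300.5)), (31, 29, 690), np.float64(22.0))
(array([0.4601, 0.2941, 0.018 ]), (np.float64(297.0), np.float64(328.0)), (18, 12, 92), np.float64(19.0))
```

View pics/w2.png

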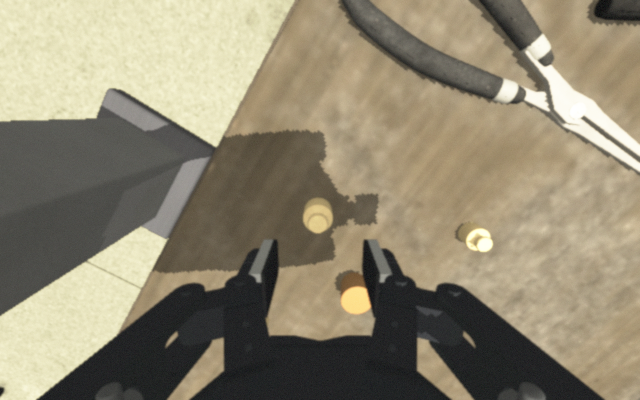

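Emit:
{"fn": "drive_tool", "kwargs": {"increments": [[-0.005,0,-0.08,0,0.45],[0,0,-0.08,0,0.45],[0,0,-0.04,0,0.45],[0,0,0,0,0.45],[0,0,0,0,1]]}}

```text
time: 3.82
tool_pos: [0.4212, 0.3875, 0.0074]
orientation: [-0.0, 0.959, 0.283, 0.0]
force: [-0.2, 0.9, 0.1]
grip_width: 0.421
```

Emit:
{"fn": "drive_tool", "kwargs": {"increments": [[0,0,0,0,1],[0,0,0,0,1],[0,0,0,0,1],[0,0,0,0,1],[0,0,0,0,1]]}}

```text
time: 4.23
tool_pos: [0.4215, 0.3878, 0.0081]
orientation: [-0.001, 0.959, 0.283, 0.001]
force: [-0.7, -1.3, 9.9]
grip_width: 0.22
```

Emit:
{"fn": "drive_tool", "kwargs": {"increments": [[0,0,0.03,0,1],[0,0,0.08,0,1],[0,0,0.12,0,1],[0,0,0.12,0,1],[0,0,0,0,1]]}}

```text
time: 4.65
tool_pos: [0.4228, 0.3887, 0.1185]
orientation: [-0.002, 0.959, 0.283, 0.004]
force: [1.4, 1.2, 0.7]
grip_width: 0.22
```

```bash
python3 - <<'E'
from h import *
s=arm.sense();print(s['time'],s['tool_pos'],s['force'],s['grip_width'])
im=save('wrist','w3.png')
cv2.imwrite('pics/w3z.png',cv2.resize(im[150:350,220:420],None,fx=3,fy=3))
E
```

```text
4.65 [0.42275189 0.38874368 0.11849916] [1.43112641 1.2096889  0.74754335] 0.2201417318167364
```

View pics/w3z.png

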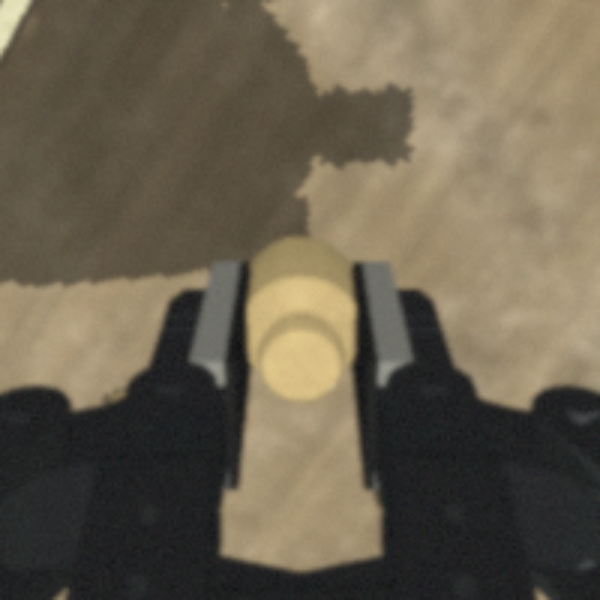

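Emit:
{"fn": "drive_tool", "kwargs": {"increments": [[-0.035,-0.115,0.06,-0.07,1],[-0.035,-0.115,0.06,-0.07,1],[-0.035,-0.115,0.06,-0.07,1],[-0.035,-0.115,0.06,-0.07,1],[0,-0.125,0,-0.07,1]]}}

```text
time: 5.12
tool_pos: [0.3774, 0.2111, 0.186]
orientation: [-0.001, 0.989, 0.149, 0.001]
force: [1.1, 0.2, -0.8]
grip_width: 0.224
```

Emit:
{"fn": "drive_tool", "kwargs": {"increments": [[0,-0.125,0,-0.07,1],[0,-0.125,0,-0.07,1],[0,-0.125,0,-0.07,1],[0,-0.125,0,-0.07,1],[0,-0.125,0,-0.07,1]]}}

```text
time: 5.53
tool_pos: [0.3783, 0.0226, 0.1837]
orientation: [-0.0, 1.0, 0.011, 0.0]
force: [1.3, -0.3, -1.4]
grip_width: 0.221
```

Emit:
{"fn": "drive_tool", "kwargs": {"increments": [[0,-0.125,0,-0.07,1],[0,-0.125,0,-0.07,1],[0.03,-0.11,0,-0.07,1],[0.03,-0.11,0,-0.07,1],[0.03,-0.11,0,-0.07,1]]}}

```text
time: 5.95
tool_pos: [0.4057, -0.1517, 0.1838]
orientation: [-0.0, 0.992, -0.127, 0.0]
force: [1.7, -0.0, -1.2]
grip_width: 0.219
```

Emit:
{"fn": "drive_tool", "kwargs": {"increments": [[0.03,-0.1,0,0,1],[0.03,-0.1,0,0,1],[0,0,0,0,1],[0,0,0,0,1],[0,0,0,0,1]]}}

```text
time: 6.37
tool_pos: [0.4235, -0.2092, 0.1834]
orientation: [-0.0, 0.992, -0.125, -0.0]
force: [0.7, 0.2, -1.2]
grip_width: 0.218
```

```bash
cat > mag.py <<'E'
from h import *
np.set_printoptions(precision=4,suppress=True)
import sys
Z={'cell0':.04,'cover_hinge':.05,'cover_tab':.097,'plunger_knob':.097,'crank_post':.063,'magazine_base':0,'vial_left':0,'vial_right':0}
s=arm.sense();print(s['time'],s['tool_pos'],s['orientation'],s['force'],s['grip_width'])
C=arm.calibration('wrist')
save('wrist',sys.argv[1])
for n in (sys.argv[2:] or Z):
    for r in arm.tip_of('wrist',n)[:5]:
        if r['confidence']<.3: continue
        l=np.array(r['location']); print(n,round(r['confidence'],2),(l*[640,400]).round(1),atz('wrist',l,Z[n],C))
E
python3 mag.py w4.png
```

```text
6.3667 [ 0.4235 -0.2092  0.1834] [-0.0003  0.9922 -0.1249 -0.0002] [ 0.6509  0.2374 -1.1921] 0.21772618315448689
cell0 0.88 [435.6 147.2] [ 0.5471 -0.1983  0.04  ]
cell0 0.8 [430.  185.2] [ 0.5362 -0.2366  0.04  ]
cell0 0.67 [419.2 253.5] [ 0.5134 -0.3139  0.04  ]
cover_hinge 0.84 [448.7 205.1] [ 0.5489 -0.2593  0.05  ]
plunger_knob 0.6 [355.1 218. ] [ 0.4496 -0.23    0.097 ]
crank_post 0.7 [531.3 167.4] [ 0.6247 -0.235   0.063 ]
crank_post 0.61 [450.3 204.3] [ 0.5455 -0.2531  0.063 ]
magazine_base 0.84 [430.3 193. ] [ 0.5484 -0.2605  0.    ]
vial_left 0.87 [244.7  40.9] [ 0.3834 -0.0481  0.    ]
vial_right 0.52 [335.2 326. ] [ 0.3906 -0.4236  0.    ]
```

View pics/w4.png

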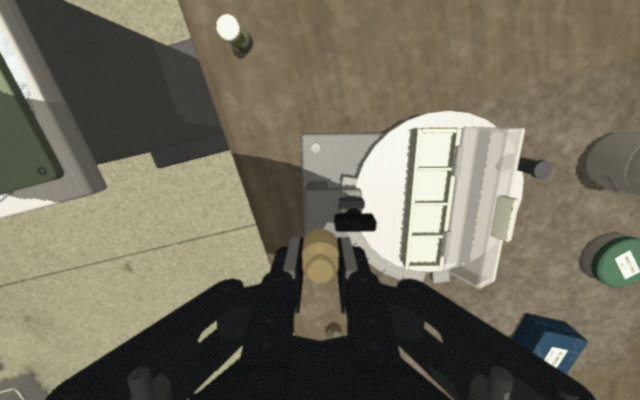

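```bash
python3 - <<'E'
from h import *
np.set_printoptions(precision=4,suppress=True)
im=cv2.imread('pics/w4.png')
for p in [(415,128),(457,128),(404,266),(441,268)]: print(atz('wrist',[p[0]/640,p[1]/400],.05))
print('post',atz('wrist',[541/640,168/400],.078),'knob',atz('wrist',[355/640,222/400],.107))
cv2.imwrite('pics/w4z.png',cv2.resize(im[110:290,300:560],None,fx=3,fy=3,interpolation=cv2.INTER_CUBIC))
E
```

```text
[ 0.5269 -0.1734  0.05  ]
[ 0.566  -0.1834  0.05  ]
[ 0.4925 -0.3194  0.05  ]
[ 0.5323 -0.3323  0.05  ]
post [ 0.623  -0.2325  0.078 ] knob [ 0.4488 -0.2298  0.107 ]
```

View pics/w4z.png

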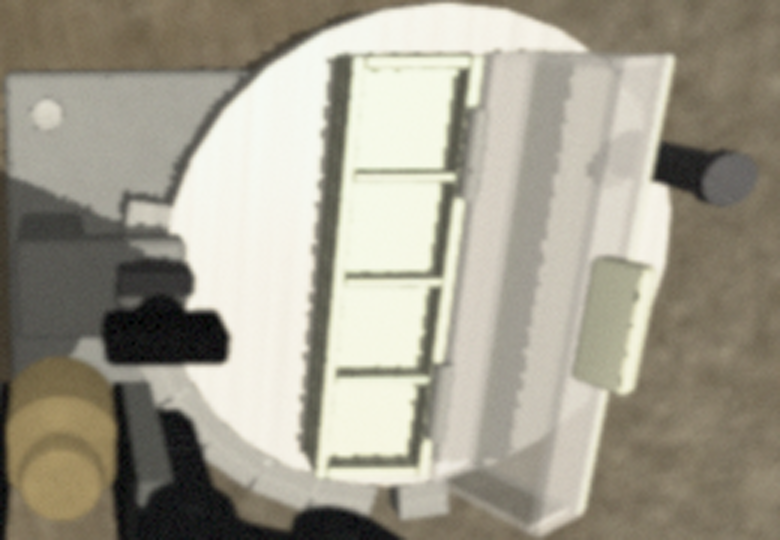

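Emit:
{"fn": "drive_tool", "kwargs": {"increments": [[0.078,-0.082,0,0,1],[0.078,-0.082,0,0,1],[0.078,-0.082,0,0,1],[0.079,-0.083,-0.06,0,1],[0,0,-0.1,0,1]]}}

```text
time: 7.23
tool_pos: [0.5221, -0.3135, 0.1365]
orientation: [0.002, 0.992, -0.126, 0.004]
force: [0.9, -0.7, -2.3]
grip_width: 0.222
```

Emit:
{"fn": "drive_tool", "kwargs": {"increments": [[0,0,-0.08,0,1],[0,0,0,0,1],[0,0,0,0,1],[0,0,0,0,1]]}}

```text
time: 7.57
tool_pos: [0.5181, -0.3087, 0.1128]
orientation: [0.0, 0.992, -0.125, 0.001]
force: [-0.1, 0.8, -0.5]
grip_width: 0.222
```

```bash
python3 - <<'E'
from h import *
np.set_printoptions(precision=4,suppress=True)
P=[(416.7,128.3),(460.7,128.3),(406,268.3),(444,268.3)]
s=arm.sense();print(s['time'],s['tool_pos'],s['orientation'],s['force'],s['grip_width'])
im=save('wrist','w5.png');cv2.imwrite('pics/w5z.png',cv2.resize(im[60:340,220:480],None,fx=2.5,fy=2.5,interpolation=cv2.INTER_CUBIC))
E
```

```text
7.5667 [ 0.5181 -0.3087  0.1128] [ 0.0003  0.9922 -0.1249  0.0006] [-0.0896  0.7834 -0.5492] 0.22222850685225626
```

View pics/w5z.png

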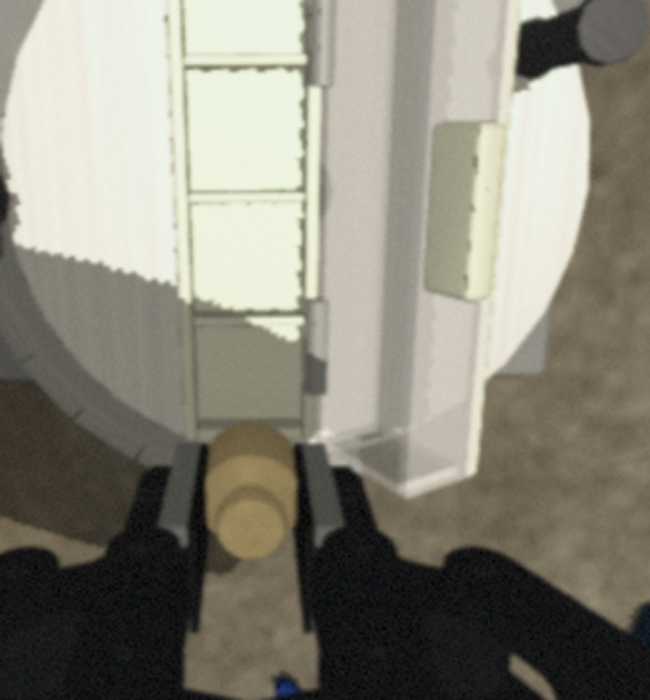

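```bash
python3 - <<'E'
from h import *
np.set_printoptions(precision=4,suppress=True)
for p in [(247,373),(247,257.5),(245.5,129.5),(185,62),(306,60),(190,318),(303,315),(189,430),(303,428)]: 
    q=(p[0]/2.5+220,p[1]/2.5+60); print(p,atz('wrist',[q[0]/640,q[1]/400],.05))
E
```

```text
(247, 373) [ 0.5178 -0.3058  0.05  ]
(247, 257.5) [ 0.5269 -0.2706  0.05  ]
(245.5, 129.5) [ 0.5355 -0.2353  0.05  ]
(185, 62) [ 0.5239 -0.214   0.05  ]
(306, 60) [ 0.5561 -0.2218  0.05  ]
(190, 318) [ 0.5054 -0.2843  0.05  ]
(303, 315) [ 0.539  -0.2919  0.05  ]
(189, 430) [ 0.495 -0.32   0.05 ]
(303, 428) [ 0.5306 -0.3284  0.05  ]
```

Emit:
{"fn": "drive_tool", "kwargs": {"increments": [[0,0.008,-0.09,0,1],[0,0,-0.07,0,1],[0,0,-0.035,0,1],[0,0,0,0,1],[0,0,0,0,1]]}}

```text
time: 8.03
tool_pos: [0.5181, -0.3064, 0.0539]
orientation: [0.0, 0.992, -0.125, 0.0]
force: [0.5, 0.1, -0.3]
grip_width: 0.223
```

```bash
python3 - <<'E'
from h import *
s=arm.sense();print(s['time'],s['tool_pos'],s['force'],s['grip_width'])
im=save('wrist','w6.png');cv2.imwrite('pics/w6z.png',cv2.resize(im[60:340,200:460],None,fx=2.5,fy=2.5,interpolation=cv2.INTER_CUBIC))
E
```

```text
8.0333 [ 0.51805901 -0.3063981   0.05389616] [ 0.52728871  0.09737575 -0.27319636] 0.22344689925170066
```

View pics/w6z.png

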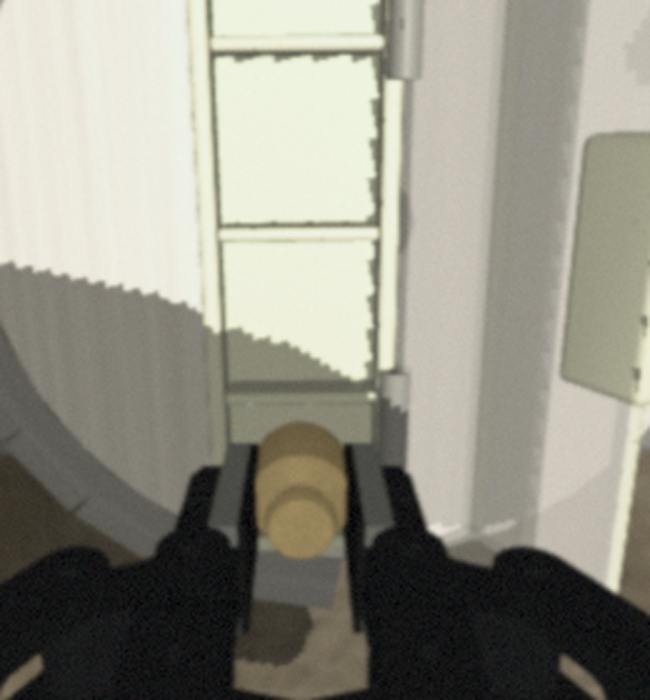

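Emit:
{"fn": "drive_tool", "kwargs": {"increments": [[0,0,-0.008,0,1],[0,0,0,0,1],[0,0,0,0,0.6],[0,0,0,0,0.6],[0,0,0,0,0.6]]}}

```text
time: 8.5
tool_pos: [0.5176, -0.3061, 0.0506]
orientation: [-0.0, 0.992, -0.125, -0.0]
force: [-3.0, 0.5, 1.1]
grip_width: 0.398
```

Emit:
{"fn": "drive_tool", "kwargs": {"increments": [[0,0,0.05,0,0.6],[0,0,0.1,0,0.6],[0,0,0.12,0,0.6],[0,0,0.12,0,0.6],[-0.05,0.05,0.08,0,0.6]]}}

```text
time: 8.92
tool_pos: [0.5042, -0.2931, 0.1943]
orientation: [0.001, 0.992, -0.125, 0.002]
force: [0.7, -0.1, 0.2]
grip_width: 0.401
```

```bash
python3 - <<'E'
from h import *
s=arm.sense();print(s['time'],s['tool_pos'],s['force'],s['grip_width'])
im=save('wrist','w7.png');cv2.imwrite('pics/w7z.png',cv2.resize(im[60:340,200:460],None,fx=2.5,fy=2.5,interpolation=cv2.INTER_CUBIC))
E
```

```text
8.9167 [ 0.50419393 -0.29307664  0.19433207] [ 0.69520759 -0.08732321  0.16725461] 0.40112123428046087
```

View pics/w7z.png

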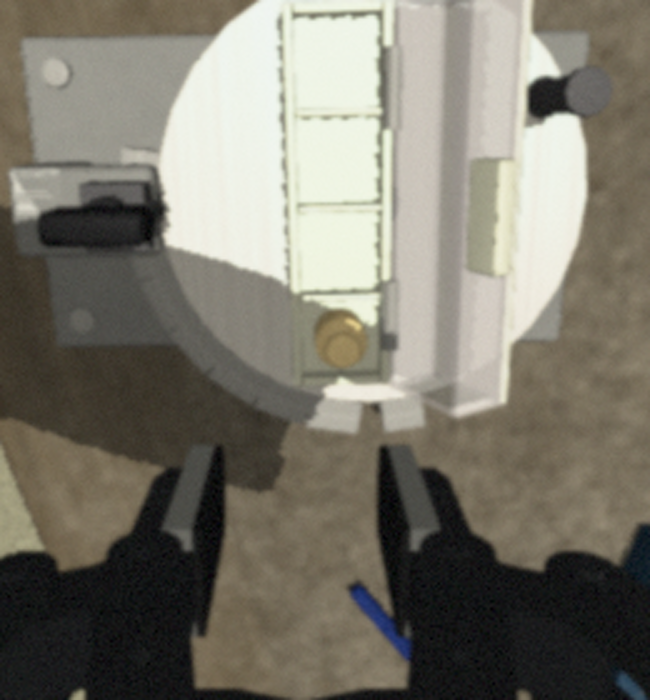

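Emit:
{"fn": "drive_tool", "kwargs": {"increments": [[-0.06,0.115,0,0,0.5],[-0.06,0.115,0,0,0.5],[-0.06,0.115,0,0,0.5],[-0.06,0.115,0,0,0.5],[-0.06,0.115,0,0,0.5]]}}

```text
time: 9.38
tool_pos: [0.4116, -0.1173, 0.1917]
orientation: [0.0, 0.992, -0.125, 0.0]
force: [1.2, 0.2, -0.1]
grip_width: 0.498
```

Emit:
{"fn": "drive_tool", "kwargs": {"increments": [[-0.06,0.115,0,0,0.5],[-0.06,0.115,0,0,0.5],[0,0.12,0,0,0.5],[0,0.12,0,0,0.5],[0,0.12,0,0,0.5]]}}

```text
time: 9.8
tool_pos: [0.3765, 0.0601, 0.1917]
orientation: [-0.0, 0.992, -0.125, 0.0]
force: [1.0, -0.4, -0.2]
grip_width: 0.502
```

Emit:
{"fn": "drive_tool", "kwargs": {"increments": [[0,0.12,0,0,0.5],[0,0.12,0,0,0.5],[0,0.12,0,0,0.5],[0,0.12,0,0,0.5],[0.05,0.075,-0.05,0,0.5]]}}

```text
time: 10.22
tool_pos: [0.3902, 0.2293, 0.1778]
orientation: [-0.001, 0.992, -0.123, 0.0]
force: [0.3, 0.1, -0.2]
grip_width: 0.496
```

Emit:
{"fn": "drive_tool", "kwargs": {"increments": [[0.06,0.075,-0.05,0,0.5],[0.06,0.075,-0.05,0,0.5],[0,0,0,0,0.5],[0,0,0,0,0.5],[0,0,0,0,0.5]]}}

```text
time: 10.63
tool_pos: [0.4275, 0.2694, 0.1466]
orientation: [0.0, 0.992, -0.125, -0.0]
force: [-0.6, -0.3, 0.5]
grip_width: 0.501
```

```bash
cat > wl.py <<'E'
from h import *
import sys
s=arm.sense();print(s['time'],s['tool_pos'],s['force'],s['grip_width'],s['joint_pos'].round(2))
im=save('wrist',sys.argv[1])
for r in wfind(im=im,z=.018):
    if r[2][2]>80 and max(r[2][:2])<1.5*min(r[2][:2]): print(r[0][:2],[float(x) for x in r[1]],r[2],float(r[3]))
E
python3 wl.py w8.png
```

```text
10.6333 [0.42749587 0.2693597  0.14659256] [-0.55217783 -0.31697142  0.51172059] 0.5013103543255988 [-0.79  0.76  0.3   1.85 -0.37  0.59 -0.5 ]
[0.4846 0.3477] [359.5, 95.0] (29, 30, 685) 18.0
[0.5319 0.2909] [420.0, 143.0] (20, 20, 215) 25.0
[0.4344 0.2687] [327.0, 189.0] (16, 20, 205) 22.0
```

View pics/w8.png

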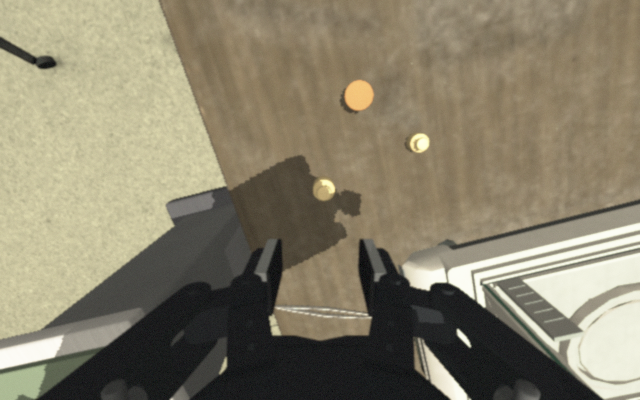

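Emit:
{"fn": "drive_tool", "kwargs": {"increments": [[0.015,-0.004,-0.12,0,0.5],[0,0,-0.12,0,0.5],[0,0,-0.12,0,0.5],[0,0,-0.07,0,0.5],[0,0,-0.03,0,0.5]]}}

```text
time: 11.1
tool_pos: [0.4314, 0.2676, 0.0066]
orientation: [0.001, 0.992, -0.125, -0.001]
force: [-0.1, -0.5, -0.7]
grip_width: 0.5
```

Emit:
{"fn": "drive_tool", "kwargs": {"increments": [[0,0,0,0,0.5],[0,0,0,0,1],[0,0,0,0,1],[0,0,0,0,1],[0,0,0,0,1]]}}

```text
time: 11.52
tool_pos: [0.4328, 0.269, 0.0103]
orientation: [-0.001, 0.992, -0.125, 0.001]
force: [-2.2, -1.3, 9.8]
grip_width: 0.217
```

Emit:
{"fn": "drive_tool", "kwargs": {"increments": [[0,0,0,0,1],[0,0,0.03,0,1],[0,0,0.08,0,1],[0,0,0.12,0,1],[-0.02,0,0.12,0,1]]}}

```text
time: 11.93
tool_pos: [0.4266, 0.2683, 0.1159]
orientation: [-0.0, 0.992, -0.125, 0.0]
force: [1.3, 1.4, -0.1]
grip_width: 0.219
```

```bash
python3 wl.py w9.png
```

```text
11.9333 [0.42658914 0.26831824 0.11588848] [ 1.34391209  1.39471812 -0.07870411] 0.21859037997691363 [-0.77  0.81  0.27  1.88 -0.41  0.51 -0.47]
[0.4864 0.3493] [365.5, 91.5] (33, 35, 908) 21.0
[0.5347 0.2912] [433.0, 145.5] (22, 23, 212) 24.0
[0.4136 0.2156] [320.5, 252.0] (31, 22, 382) 21.0
```

View pics/w9.png

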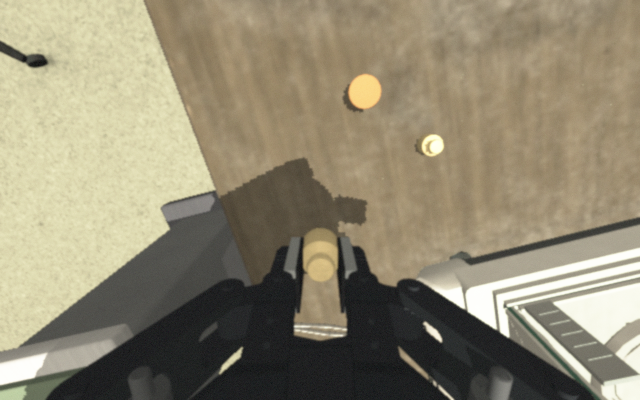

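Emit:
{"fn": "drive_tool", "kwargs": {"increments": [[-0.05,-0.08,0.08,0,1],[-0.05,-0.08,0.08,0,1],[-0.05,-0.08,0.08,0,1],[0,-0.12,0,0,1],[0,-0.12,0,0,1]]}}

```text
time: 12.4
tool_pos: [0.3807, 0.1243, 0.1876]
orientation: [-0.001, 0.992, -0.124, 0.002]
force: [1.3, -0.4, -1.1]
grip_width: 0.215
```

Emit:
{"fn": "drive_tool", "kwargs": {"increments": [[0,-0.12,0,0,1],[0,-0.12,0,0,1],[0,-0.12,0,0,1],[0,-0.12,0,0,1],[0,-0.12,0,0,1]]}}

```text
time: 12.82
tool_pos: [0.3808, -0.057, 0.1866]
orientation: [-0.0, 0.992, -0.125, 0.001]
force: [0.3, -0.3, -1.3]
grip_width: 0.215
```

Emit:
{"fn": "drive_tool", "kwargs": {"increments": [[0.07,-0.105,0,0,1],[0.07,-0.105,0,0,1],[0.07,-0.105,0,0,1],[0.07,-0.105,0,0,1],[0.07,-0.105,0,0,1]]}}

```text
time: 13.23
tool_pos: [0.4867, -0.2147, 0.1871]
orientation: [0.0, 0.992, -0.125, 0.001]
force: [0.1, 1.0, -2.1]
grip_width: 0.218
```

Emit:
{"fn": "drive_tool", "kwargs": {"increments": [[0.07,-0.105,0,0,1],[0.07,-0.105,-0.05,0,1],[0,0,-0.1,0,1],[0,0,-0.1,0,1],[0,0,0,0,1]]}}

```text
time: 13.65
tool_pos: [0.5263, -0.275, 0.1071]
orientation: [-0.001, 0.992, -0.125, -0.003]
force: [0.2, 0.5, -1.9]
grip_width: 0.213
```

Emit:
{"fn": "drive_tool", "kwargs": {"increments": [[0,0,0,0,1],[0,0,0,0,1]]}}

```text
time: 13.82
tool_pos: [0.5288, -0.276, 0.1128]
orientation: [0.0, 0.992, -0.125, 0.001]
force: [0.4, -0.5, -0.8]
grip_width: 0.214
```

```bash
cat > wz.py <<'E'
from h import *
import sys
s=arm.sense();print(s['time'],s['tool_pos'],s['orientation'],s['force'],s['grip_width'])
im=save('wrist',sys.argv[1]);cv2.imwrite('pics/z_'+sys.argv[1],cv2.resize(im[60:340,200:460],None,fx=2.5,fy=2.5,interpolation=cv2.INTER_CUBIC))
for c in [(.5178,-.3058),(.5269,-.2706),(.5355,-.2353),(.5445,-.2)]: print(((proj('wrist',[*c,.05])-[200,60])*2.5).round())
E
python3 wz.py w10.png
```

```text
13.8167 [ 0.52880749 -0.275964    0.11284688] [ 4.89719336e-04  9.92178375e-01 -1.24823201e-01  1.00061119e-03] [ 0.44399223 -0.45873828 -0.81469157] 0.21432095884578514
[290. 472.]
[290. 367.]
[288. 251.]
[287. 122.]
```

View pics/z_w10.png

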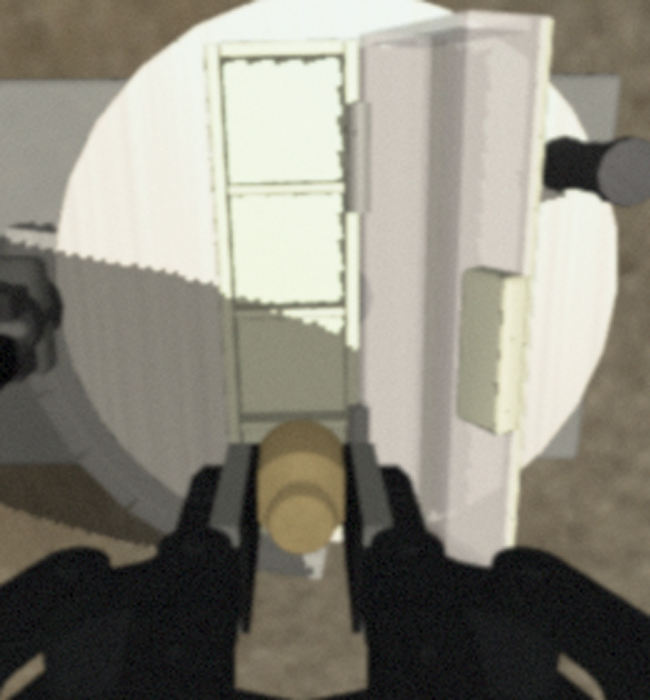

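Emit:
{"fn": "drive_tool", "kwargs": {"increments": [[-0.006,0.016,0,0,1],[0,0,-0.09,0,1],[0,0,-0.07,0,1],[0,0,-0.035,0,1],[0,0,0,0,1]]}}

```text
time: 14.28
tool_pos: [0.5262, -0.2706, 0.0514]
orientation: [-0.0, 0.992, -0.125, -0.0]
force: [0.1, -0.2, -0.4]
grip_width: 0.215
```

Emit:
{"fn": "drive_tool", "kwargs": {"increments": [[0,0,0,0,1],[0,0,0,0,1]]}}

```text
time: 14.45
tool_pos: [0.5268, -0.2711, 0.053]
orientation: [0.0, 0.992, -0.125, 0.001]
force: [0.7, 0.3, -1.5]
grip_width: 0.217
```

```bash
python3 wz.py w11.png
```

```text
14.45 [ 0.52679745 -0.27108976  0.05295645] [ 2.13331088e-04  9.92171920e-01 -1.24878229e-01  5.12836700e-04] [ 0.74343747  0.32235089 -1.4888643 ] 0.21662886264326817
[301. 601.]
[302. 469.]
[300. 317.]
[300. 141.]
```

View pics/z_w11.png

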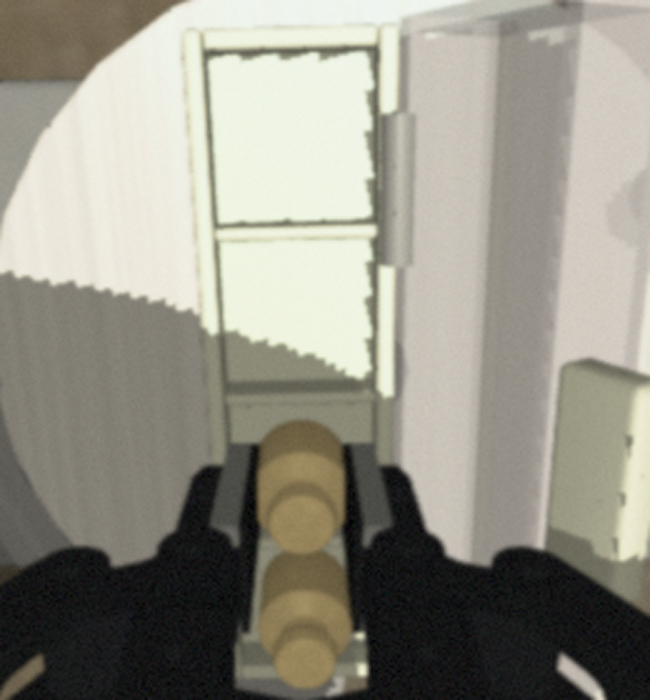

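Aligned with cell1, and the first weight stands behind it in cell0. Releasing.

Emit:
{"fn": "drive_tool", "kwargs": {"increments": [[0,0,-0.005,0,1],[0,0,0,0,1],[0,0,0,0,0.6],[0,0,0,0,0.6],[0,0,0,0,0.6]]}}

```text
time: 14.92
tool_pos: [0.5257, -0.2708, 0.0503]
orientation: [-0.0, 0.992, -0.125, -0.001]
force: [-5.6, 0.4, 1.9]
grip_width: 0.397
```

Emit:
{"fn": "drive_tool", "kwargs": {"increments": [[0,0,0.05,0,0.6],[0,0,0.1,0,0.6],[0,0,0.12,0,0.6],[0,0,0.12,0,0.6],[-0.05,0.05,0.08,0,0.6]]}}

```text
time: 15.33
tool_pos: [0.5129, -0.2581, 0.1943]
orientation: [0.001, 0.992, -0.126, 0.002]
force: [0.3, 0.3, 0.4]
grip_width: 0.405
```

```bash
python3 wz.py w12.png
```

```text
15.3333 [ 0.51293374 -0.25806338  0.19434944] [ 0.00113782  0.99207839 -0.1255988   0.00202853] [0.29406188 0.33886144 0.36004041] 0.4047734932756016
[341. 416.]
[343. 339.]
[344. 255.]
[345. 166.]
```

View pics/w12.png

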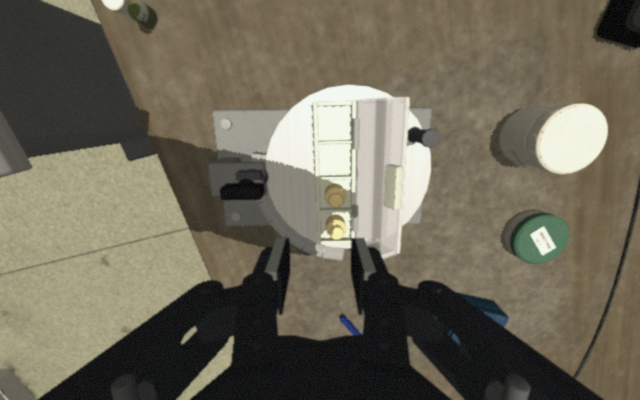

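Emit:
{"fn": "drive_tool", "kwargs": {"increments": [[-0.073,0.115,0,0,0.5],[-0.073,0.115,0,0,0.5],[-0.073,0.115,0,0,0.5],[-0.073,0.115,0,0,0.5],[-0.073,0.115,0,0,0.5]]}}

```text
time: 15.8
tool_pos: [0.4006, -0.0823, 0.1917]
orientation: [-0.0, 0.992, -0.125, 0.0]
force: [2.0, 1.8, 0.4]
grip_width: 0.498
```

Emit:
{"fn": "drive_tool", "kwargs": {"increments": [[-0.073,0.115,0,0,0.5],[0,0.126,0,0,0.5],[0,0.126,0,0,0.5],[0,0.126,0,0,0.5],[0,0.126,0,0,0.5]]}}

```text
time: 16.22
tool_pos: [0.3798, 0.1041, 0.1916]
orientation: [-0.0, 0.992, -0.125, 0.0]
force: [1.2, -0.3, -0.1]
grip_width: 0.5
```

Emit:
{"fn": "drive_tool", "kwargs": {"increments": [[0,0.126,0,0,0.5],[0,0.126,0,0,0.5],[0,0.126,0,0,0.5],[0,0.126,0,0,0.5],[0,0.126,0,0,0.5]]}}

```text
time: 16.63
tool_pos: [0.3795, 0.2934, 0.1916]
orientation: [-0.0, 0.992, -0.125, 0.0]
force: [0.5, -0.5, -0.9]
grip_width: 0.501
```

Emit:
{"fn": "drive_tool", "kwargs": {"increments": [[0.12,0,-0.04,0,0.5],[0.12,0,-0.04,0,0.5],[0.12,0,-0.04,0,0.5],[0.12,0,-0.03,0,0.5],[0,0,0,0,0.5]]}}

```text
time: 17.05
tool_pos: [0.5288, 0.2894, 0.1443]
orientation: [0.001, 0.992, -0.126, 0.001]
force: [-1.0, -2.2, -1.2]
grip_width: 0.501
```

Emit:
{"fn": "drive_tool", "kwargs": {"increments": [[0,0,0,0,0.5],[0,0,0,0,0.5]]}}

```text
time: 17.22
tool_pos: [0.5234, 0.2913, 0.1464]
orientation: [-0.0, 0.992, -0.125, -0.0]
force: [-0.5, 0.7, 0.5]
grip_width: 0.503
```

```bash
python3 wl.py w13.png
```

```text
17.2167 [0.52344767 0.2913233  0.14636828] [-0.48248789  0.73465891  0.46725585] 0.5033104288989767 [-0.71  0.87  0.33  1.5  -0.34  0.82 -0.52]
[0.5347 0.4381] [291.0, 27.0] (22, 24, 272) 25.0
[0.4814 0.3473] [264.0, 146.5] (28, 27, 596) 18.0
[0.5334 0.2924] [330.0, 187.0] (16, 16, 154) 27.0
```

View pics/w13.png

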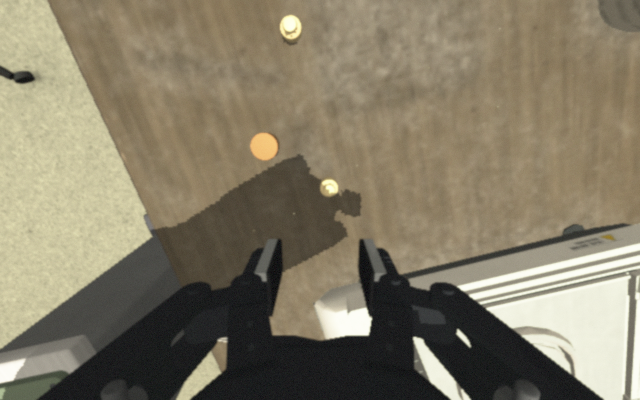

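Emit:
{"fn": "drive_tool", "kwargs": {"increments": [[0.033,0,-0.12,0,0.5],[0,0,-0.12,0,0.5],[0,0,-0.12,0,0.5],[0,0,-0.07,0,0.5],[0,0,-0.035,0,0.5]]}}

```text
time: 17.68
tool_pos: [0.5322, 0.2913, 0.0048]
orientation: [0.001, 0.992, -0.125, -0.001]
force: [0.2, -0.6, -0.0]
grip_width: 0.502
```

Emit:
{"fn": "drive_tool", "kwargs": {"increments": [[0,0,0,0,0.5],[0,0,0,0,1],[0,0,0,0,1],[0,0,0,0,1],[0,0,0,0,1]]}}

```text
time: 18.1
tool_pos: [0.5346, 0.2918, 0.0089]
orientation: [-0.001, 0.992, -0.125, 0.001]
force: [-2.6, -0.6, 9.2]
grip_width: 0.165
```

Emit:
{"fn": "drive_tool", "kwargs": {"increments": [[0,0,0,0,1],[0,0,0.03,0,1],[0,0,0.08,0,1],[0,0,0.12,0,1],[-0.02,0,0.12,0,1]]}}

```text
time: 18.52
tool_pos: [0.5283, 0.2908, 0.1143]
orientation: [-0.0, 0.992, -0.125, 0.0]
force: [0.4, 0.6, -0.6]
grip_width: 0.164
```

```bash
python3 wl.py w14.png
```

```text
18.5167 [0.52834934 0.29077232 0.1143258 ] [ 0.43431594  0.58970184 -0.63162617] 0.16439173980057792 [-0.7   0.92  0.31  1.51 -0.36  0.76 -0.5 ]
[0.5364 0.4422] [280.0, 15.0] (26, 30, 262) 24.0
[0.4807 0.3483] [250.0, 152.0] (32, 32, 805) 22.0
[0.5141 0.2294] [320.5, 260.5] (25, 33, 669) 21.0
```

View pics/w14.png

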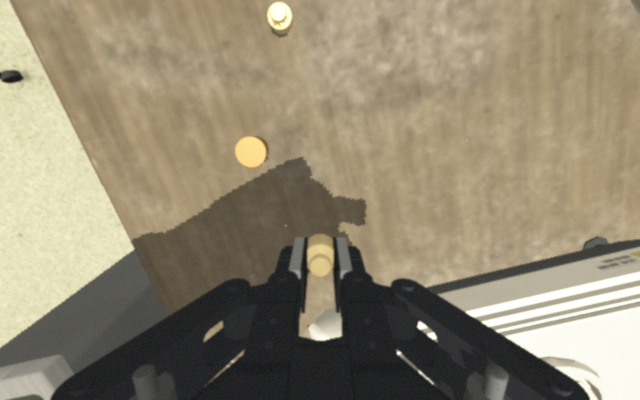

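Emit:
{"fn": "drive_tool", "kwargs": {"increments": [[-0.12,0,0.06,0,1],[-0.12,0,0.06,0,1],[-0.12,0,0.06,0,1],[-0.12,0,0.06,0,1],[0,-0.125,0,0,1]]}}

```text
time: 18.98
tool_pos: [0.3768, 0.2622, 0.187]
orientation: [-0.003, 0.993, -0.116, -0.001]
force: [2.0, 0.5, -1.2]
grip_width: 0.161
```

Emit:
{"fn": "drive_tool", "kwargs": {"increments": [[0,-0.125,0,0,1],[0,-0.125,0,0,1],[0,-0.125,0,0,1],[0,-0.125,0,0,1],[0,-0.125,0,0,1]]}}

```text
time: 19.4
tool_pos: [0.3837, 0.0647, 0.185]
orientation: [-0.001, 0.992, -0.125, 0.001]
force: [1.3, -1.3, -0.7]
grip_width: 0.164
```

Emit:
{"fn": "drive_tool", "kwargs": {"increments": [[0,-0.125,0,0,1],[0,-0.125,0,0,1],[0,-0.125,0,0,1],[0.08,-0.103,0,0,1],[0.08,-0.103,0,0,1]]}}

```text
time: 19.82
tool_pos: [0.432, -0.1105, 0.1855]
orientation: [0.0, 0.992, -0.126, 0.001]
force: [0.9, 1.8, -0.3]
grip_width: 0.165
```

Emit:
{"fn": "drive_tool", "kwargs": {"increments": [[0.08,-0.103,0,0,1],[0.08,-0.103,0,0,1],[0.08,-0.103,0,0,1],[0.09,-0.103,0,0,1],[0,0,-0.1,0,1]]}}

```text
time: 20.23
tool_pos: [0.538, -0.2394, 0.1599]
orientation: [0.003, 0.992, -0.126, 0.007]
force: [-0.5, -1.2, -1.8]
grip_width: 0.163
```

Emit:
{"fn": "drive_tool", "kwargs": {"increments": [[0,0,-0.1,0,1],[0,0,0,0,1],[0,0,0,0,1],[0,0,0,0,1]]}}

```text
time: 20.57
tool_pos: [0.5314, -0.2318, 0.1261]
orientation: [0.0, 0.992, -0.125, 0.001]
force: [-0.3, -0.8, -0.6]
grip_width: 0.16
```

```bash
python3 wz.py w15.png
```

```text
20.5667 [ 0.53136892 -0.23182365  0.12610728] [ 3.45306183e-04  9.92173613e-01 -1.24862227e-01  9.09017844e-04] [-0.25790947 -0.83874549 -0.625233  ] 0.15974009627351007
[314. 563.]
[315. 473.]
[315. 374.]
[315. 266.]
```

View pics/z_w15.png

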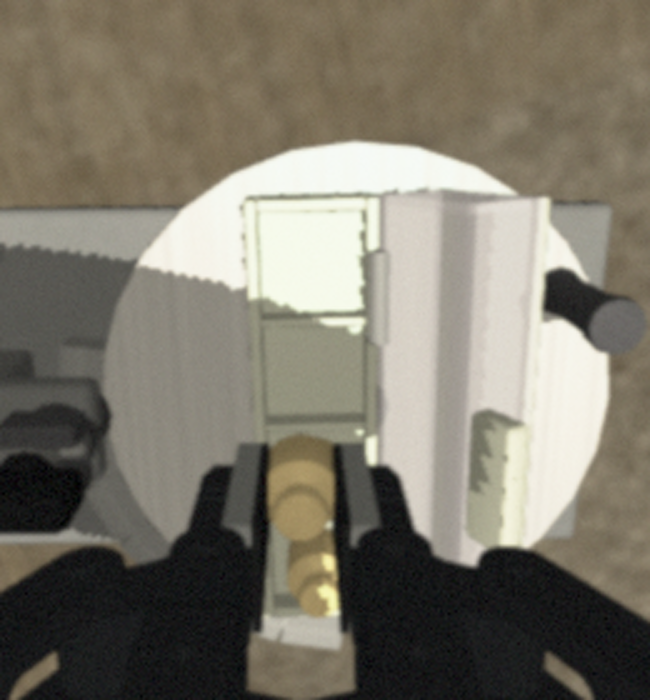

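Emit:
{"fn": "drive_tool", "kwargs": {"increments": [[0.015,-0.009,-0.02,0,1],[0,0,-0.1,0,1],[0,0,-0.08,0,1],[0,0,-0.045,0,1],[0,0,0,0,1]]}}

```text
time: 21.03
tool_pos: [0.5353, -0.2343, 0.0489]
orientation: [-0.0, 0.992, -0.125, -0.001]
force: [-0.7, 0.3, -0.1]
grip_width: 0.165
```

Emit:
{"fn": "drive_tool", "kwargs": {"increments": [[0,0,0,0,1],[0,0,0,0,1]]}}

```text
time: 21.2
tool_pos: [0.5359, -0.2346, 0.0511]
orientation: [0.0, 0.992, -0.125, 0.0]
force: [0.4, -0.6, -1.3]
grip_width: 0.165
```

```bash
python3 wz.py w16.png
```

```text
21.2 [ 0.53593886 -0.23460014  0.0511276 ] [ 1.63431442e-04  9.92171710e-01 -1.24880059e-01  4.92647069e-04] [ 0.42099573 -0.6308478  -1.25817216] 0.16518480994543414
[302. 728.]
[302. 610.]
[301. 477.]
[301. 324.]
```

View pics/z_w16.png

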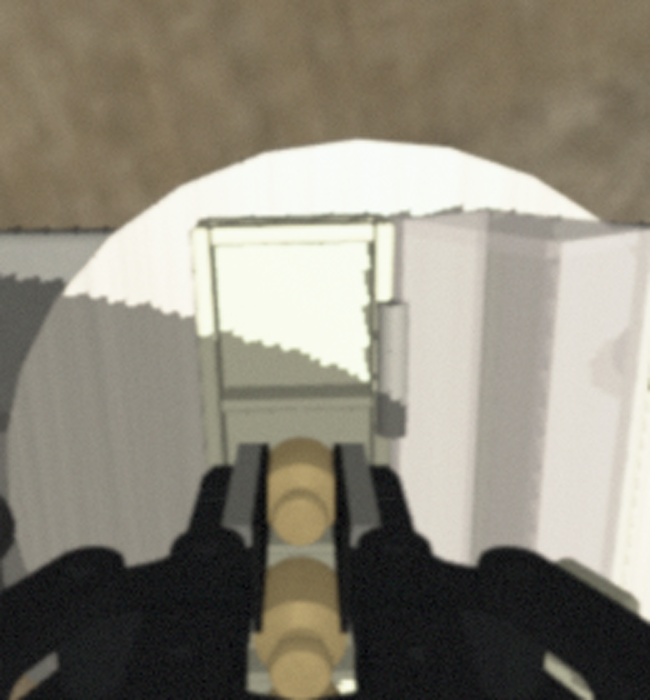

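Emit:
{"fn": "drive_tool", "kwargs": {"increments": [[0,0,-0.005,0,1],[0,0,0,0,1],[0,0,0,0,0.65],[0,0,0,0,0.65],[0,0,0,0,0.65]]}}

```text
time: 21.67
tool_pos: [0.5356, -0.2344, 0.0496]
orientation: [0.0, 0.992, -0.125, 0.0]
force: [-2.4, 0.9, 10.9]
grip_width: 0.352
```

Emit:
{"fn": "drive_tool", "kwargs": {"increments": [[0,0,0.05,0,0.6],[0,0,0.1,0,0.6],[0,0,0.12,0,0.6],[0,0,0.12,0,0.6],[-0.05,0.05,0.08,0,0.6]]}}

```text
time: 22.08
tool_pos: [0.5218, -0.2215, 0.1929]
orientation: [0.001, 0.992, -0.126, 0.002]
force: [0.5, -0.6, -0.1]
grip_width: 0.398
```

```bash
python3 wz.py w17.png
```

```text
22.0833 [ 0.52180426 -0.22150459  0.19285388] [ 0.00102275  0.99206008 -0.12574616  0.00190919] [ 0.50891343 -0.553295   -0.13694315] 0.3982076140229511
[341. 493.]
[343. 421.]
[344. 343.]
[345. 260.]
```

View pics/w17.png

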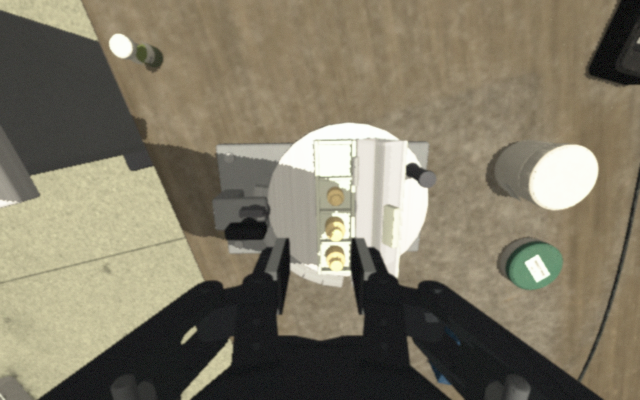

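Emit:
{"fn": "drive_tool", "kwargs": {"increments": [[-0.078,0.094,0,0,0.5],[-0.078,0.094,0,0,0.5],[-0.078,0.094,0,0,0.5],[-0.078,0.094,0,0,0.5],[-0.078,0.094,0,0,0.5]]}}

```text
time: 22.55
tool_pos: [0.402, -0.0774, 0.1901]
orientation: [-0.0, 0.992, -0.125, 0.0]
force: [1.8, 1.4, -1.2]
grip_width: 0.503
```

Emit:
{"fn": "drive_tool", "kwargs": {"increments": [[-0.078,0.094,0,0,0.5],[0,0.126,0,0,0.5],[0,0.126,0,0,0.5],[0,0.126,0,0,0.5],[0,0.126,0,0,0.5]]}}

```text
time: 22.97
tool_pos: [0.3796, 0.1028, 0.1901]
orientation: [-0.0, 0.992, -0.125, 0.0]
force: [1.7, -0.9, -0.0]
grip_width: 0.497
```

Emit:
{"fn": "drive_tool", "kwargs": {"increments": [[0,0.126,0,0,0.5],[0,0.126,0,0,0.5],[0,0.126,0,0,0.5],[0,0.126,0,0,0.5],[0,0.126,0,0,0.5]]}}

```text
time: 23.38
tool_pos: [0.3794, 0.2921, 0.1901]
orientation: [-0.0, 0.992, -0.125, 0.0]
force: [0.7, -1.4, 0.1]
grip_width: 0.497
```

Emit:
{"fn": "drive_tool", "kwargs": {"increments": [[0.085,0.08,-0.03,0,0.5],[0.085,0.08,-0.03,0,0.5],[0.085,0.08,-0.03,0,0.5],[0.085,0.08,-0.03,0,0.5],[0.085,0.08,-0.03,0,0.5]]}}

```text
time: 23.8
tool_pos: [0.5083, 0.4112, 0.1446]
orientation: [-0.0, 0.992, -0.125, -0.0]
force: [1.1, -1.0, 0.2]
grip_width: 0.498
```

Emit:
{"fn": "drive_tool", "kwargs": {"increments": [[0.06,0.06,0,0,0.5],[0,0,0,0,0.5],[0,0,0,0,0.5],[0,0,0,0,0.5]]}}

```text
time: 24.13
tool_pos: [0.5252, 0.4275, 0.1448]
orientation: [0.0, 0.992, -0.125, -0.0]
force: [0.1, 0.5, -0.2]
grip_width: 0.498
```

```bash
python3 wl.py w18.png
```

```text
24.1333 [0.52516113 0.4275248  0.14484768] [ 0.10911429  0.45938017 -0.18247479] 0.49824441086110083 [-0.87  1.    0.37  1.16 -0.36  1.04 -0.73]
[0.5348 0.4389] [327.0, 177.5] (20, 19, 106) 25.0
[0.4842 0.3385] [304.5, 274.5] (17, 15, 146) 19.0
```

View pics/w18.png

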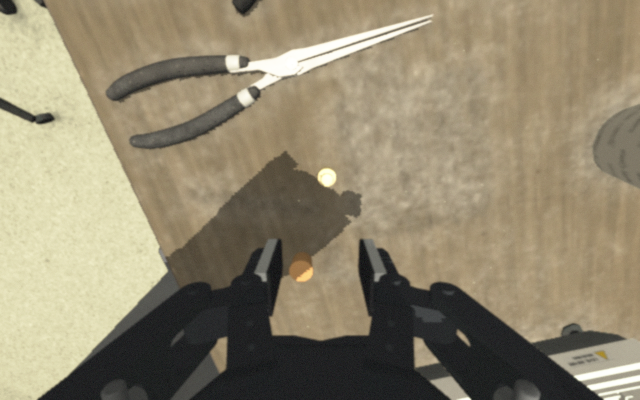

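Emit:
{"fn": "drive_tool", "kwargs": {"increments": [[0.031,0.037,-0.11,0,0.5],[0,0,-0.125,0,0.5],[0,0,-0.12,0,0.5],[0,0,-0.07,0,0.5],[0,0,-0.035,0,0.5]]}}

```text
time: 24.6
tool_pos: [0.5334, 0.438, 0.0043]
orientation: [0.001, 0.992, -0.125, -0.001]
force: [-0.2, 0.1, -0.3]
grip_width: 0.501
```

Emit:
{"fn": "drive_tool", "kwargs": {"increments": [[0,0,0,0,0.5],[0,0,0,0,1],[0,0,0,0,1],[0,0,0,0,1],[0,0,0,0,1]]}}

```text
time: 25.02
tool_pos: [0.5357, 0.4397, 0.0092]
orientation: [-0.001, 0.992, -0.125, 0.001]
force: [-0.7, -0.6, 8.6]
grip_width: 0.162
```

Emit:
{"fn": "drive_tool", "kwargs": {"increments": [[0,0,0,0,1],[0,0,0.03,0,1],[0,0,0.08,0,1],[0,0,0.12,0,1],[-0.02,0,0.12,0,1]]}}

```text
time: 25.43
tool_pos: [0.5294, 0.4385, 0.1142]
orientation: [0.0, 0.992, -0.125, 0.0]
force: [0.8, 1.0, 0.8]
grip_width: 0.163
```

```bash
python3 wl.py w19.png
```

```text
25.4333 [0.52937907 0.43845203 0.11423163] [0.78357532 1.02923614 0.83864554] 0.162773781708739 [-0.87  1.05  0.36  1.14 -0.37  1.01 -0.74]
[0.5148 0.3789] [320.0, 259.5] (24, 33, 620) 21.0
```

View pics/w19.png

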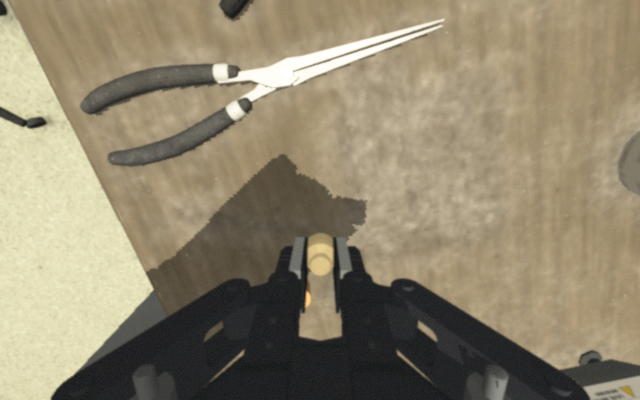

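Emit:
{"fn": "drive_tool", "kwargs": {"increments": [[-0.083,-0.083,0.04,0,1],[-0.083,-0.083,0.04,0,1],[-0.083,-0.083,0.04,0,1],[-0.083,-0.083,0.04,0,1],[-0.083,-0.083,0.04,0,1]]}}

```text
time: 25.9
tool_pos: [0.404, 0.3146, 0.1731]
orientation: [-0.001, 0.992, -0.125, 0.0]
force: [0.4, 0.5, 0.8]
grip_width: 0.165
```

Emit:
{"fn": "drive_tool", "kwargs": {"increments": [[-0.083,-0.083,0.04,0,1],[0,-0.126,0,0,1],[0,-0.126,0,0,1],[0,-0.126,0,0,1],[0,-0.126,0,0,1]]}}

```text
time: 26.32
tool_pos: [0.3803, 0.1383, 0.1845]
orientation: [-0.001, 0.992, -0.125, 0.001]
force: [1.7, -1.5, -0.7]
grip_width: 0.168
```

Emit:
{"fn": "drive_tool", "kwargs": {"increments": [[0,-0.126,0,0,1],[0,-0.126,0,0,1],[0,-0.126,0,0,1],[0,-0.126,0,0,1],[0,-0.126,0,0,1]]}}

```text
time: 26.73
tool_pos: [0.3804, -0.0513, 0.1843]
orientation: [-0.0, 0.992, -0.125, 0.001]
force: [0.3, 0.9, 0.1]
grip_width: 0.163
```

Emit:
{"fn": "drive_tool", "kwargs": {"increments": [[0.09,-0.083,0,0,1],[0.09,-0.083,0,0,1],[0.09,-0.083,0,0,1],[0.09,-0.083,0,0,1],[0.09,-0.083,0,0,1]]}}

```text
time: 27.15
tool_pos: [0.5167, -0.1756, 0.1848]
orientation: [0.0, 0.992, -0.125, 0.001]
force: [0.0, 1.1, -0.2]
grip_width: 0.163
```

Emit:
{"fn": "drive_tool", "kwargs": {"increments": [[0.09,-0.08,-0.1,0,1],[0,0,-0.1,0,1],[0,0,0,0,1],[0,0,0,0,1],[0,0,0,0,1]]}}

```text
time: 27.57
tool_pos: [0.5398, -0.195, 0.1289]
orientation: [0.0, 0.992, -0.125, 0.001]
force: [0.2, 0.4, 0.4]
grip_width: 0.163
```

```bash
python3 wz.py w20.png
```

```text
27.5667 [ 0.53978214 -0.19504021  0.12886633] [ 1.02122582e-04  9.92177906e-01 -1.24828828e-01  8.69873644e-04] [0.18383959 0.42380693 0.35338643] 0.16288708449264813
[316. 643.]
[317. 562.]
[316. 473.]
[317. 375.]
```

View pics/z_w20.png

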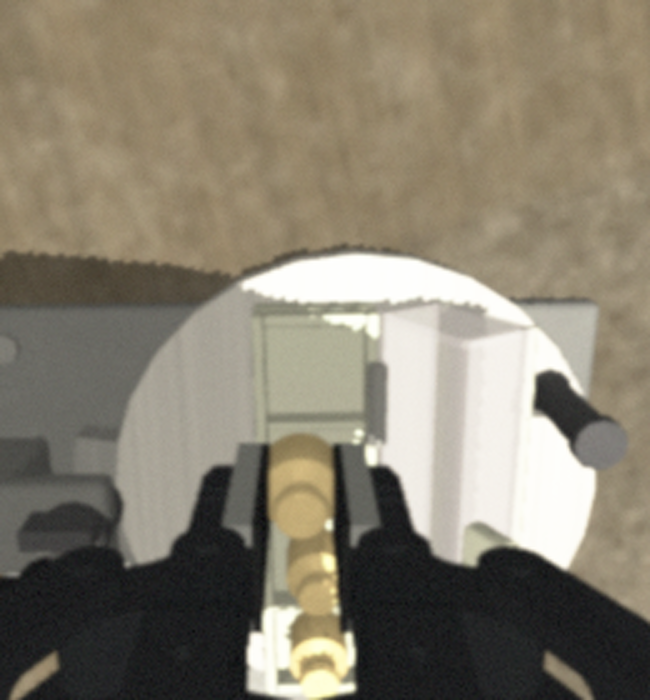

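Emit:
{"fn": "drive_tool", "kwargs": {"increments": [[0.017,-0.008,-0.02,0,1],[0,0,-0.11,0,1],[0,0,-0.08,0,1],[0,0,-0.045,0,1],[0,0,0,0,1]]}}

```text
time: 28.03
tool_pos: [0.5447, -0.1975, 0.0489]
orientation: [-0.0, 0.992, -0.125, -0.0]
force: [0.1, -0.1, 0.2]
grip_width: 0.164
```

Emit:
{"fn": "drive_tool", "kwargs": {"increments": [[0,0,0,0,1],[0,0,0,0,1]]}}

```text
time: 28.2
tool_pos: [0.5451, -0.1977, 0.051]
orientation: [0.0, 0.992, -0.125, 0.0]
force: [0.3, 0.6, 0.1]
grip_width: 0.159
```

```bash
python3 wz.py w21.png
```

```text
28.2 [ 0.54508565 -0.19766746  0.05099554] [ 7.90504483e-05  9.92173233e-01 -1.24868034e-01  4.92641234e-04] [0.25751684 0.63353574 0.06830048] 0.15946006340361513
[303. 837.]
[303. 734.]
[302. 617.]
[302. 484.]
```

View pics/z_w21.png

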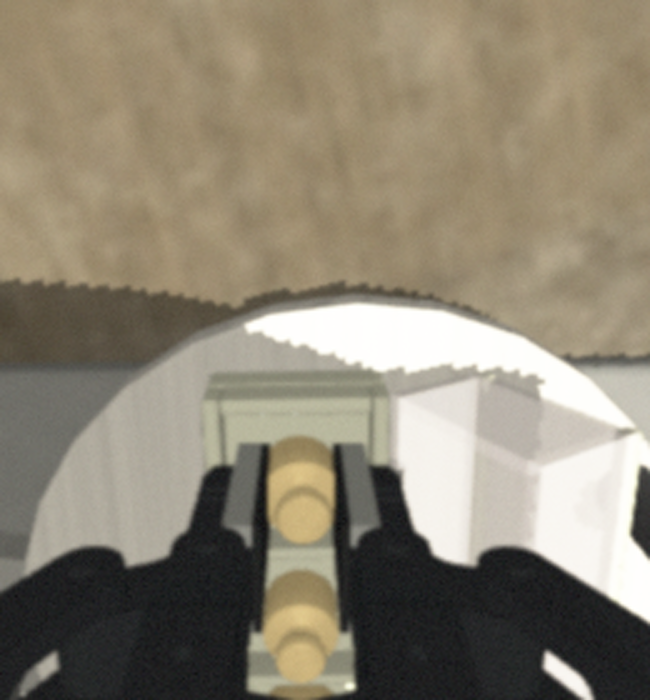

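Emit:
{"fn": "drive_tool", "kwargs": {"increments": [[0,0,0,0,0.65],[0,0,0,0,0.65],[0,0,0,0,0.65],[0,0,0.05,0,0.65],[0,0,0.1,0,0.65]]}}

```text
time: 28.67
tool_pos: [0.5433, -0.1971, 0.0936]
orientation: [-0.0, 0.992, -0.125, -0.002]
force: [1.2, -0.2, 1.0]
grip_width: 0.356
```

Emit:
{"fn": "drive_tool", "kwargs": {"increments": [[0,0,0.12,0,0.7],[0,0,0.12,0,0.8],[-0.05,-0.1,0.08,0,1],[-0.05,-0.1,0,0,1],[-0.05,-0.1,0,0,1]]}}

```text
time: 29.08
tool_pos: [0.4995, -0.2887, 0.193]
orientation: [0.001, 0.992, -0.124, 0.001]
force: [1.1, 0.2, 0.6]
grip_width: 0.0
```

Emit:
{"fn": "drive_tool", "kwargs": {"increments": [[0,0,0,0,1],[0,0,0,0,1],[0,0,0,0,1]]}}

```text
time: 29.33
tool_pos: [0.4999, -0.2871, 0.1912]
orientation: [-0.0, 0.992, -0.125, 0.0]
force: [-0.2, 0.3, -0.0]
grip_width: 0.002
```

```bash
python3 mag.py w22.png; python3 - <<'E'
import cv2
im=cv2.imread('pics/w22.png');cv2.imwrite('pics/w22z.png',cv2.resize(im[60:290,180:500],None,fx=2.5,fy=2.5,interpolation=cv2.INTER_CUBIC))
E
```

```text
29.3333 [ 0.4999 -0.2871  0.1912] [-0.0003  0.9922 -0.1248  0.    ] [-0.2233  0.3011 -0.0004] 0.0018834392898827341
cell0 0.92 [337.6 129.4] [ 0.5315 -0.2349  0.04  ]
cell0 0.9 [341.4 199.9] [ 0.5182 -0.3096  0.04  ]
cell0 0.84 [343.5 162.6] [ 0.5297 -0.2698  0.04  ]
cover_hinge 0.85 [359.2 151.7] [ 0.5473 -0.261   0.05  ]
cover_tab 0.63 [400.5 150.4] [ 0.5764 -0.2608  0.097 ]
plunger_knob 0.91 [245.5 155.2] [ 0.4483 -0.2322  0.097 ]
crank_post 0.62 [437.7 103.6] [ 0.625  -0.2336  0.063 ]
magazine_base 0.6 [351.  144.5] [ 0.5447 -0.2586  0.    ]
vial_right 0.5 [345.9  88.2] [ 0.5526 -0.1965  0.    ]
```

View pics/w22z.png

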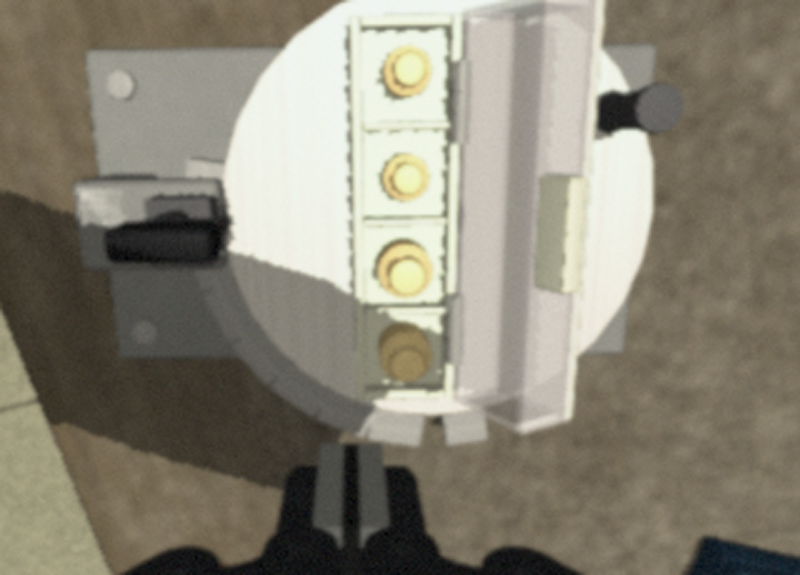

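Emit:
{"fn": "drive_tool", "kwargs": {"increments": [[0.1,0.012,0,0,1],[0.1,0.012,0,0,1],[0.1,0.012,0,0,1],[0.1,0.012,0,0,1],[0,0,0,0,1]]}}

```text
time: 30.2
tool_pos: [0.6239, -0.2707, 0.1903]
orientation: [-0.001, 0.992, -0.123, 0.001]
force: [-0.4, 1.5, -1.3]
grip_width: -0.0
```

Emit:
{"fn": "drive_tool", "kwargs": {"increments": [[0,0,0,0,1],[0,0,-0.12,0,1],[0,0,-0.12,0,1],[0,0,-0.08,0,1],[0,0,0,0,1]]}}

```text
time: 30.62
tool_pos: [0.6168, -0.2726, 0.0908]
orientation: [-0.001, 0.992, -0.125, -0.004]
force: [-0.2, 1.2, 0.4]
grip_width: 0.003
```

```bash
python3 - <<'E'
from h import *
s=arm.sense();print(s['time'],s['tool_pos'],s['force'])
save('wrist','w23.png'); im=save('scene','s23.png');cv2.imwrite('pics/s23z.png',cv2.resize(im[190:310,330:470],None,fx=5,fy=5,interpolation=cv2.INTER_CUBIC))
E
```

```text
30.6167 [ 0.61679311 -0.27258865  0.09083631] [-0.18023224  1.16487338  0.44329715]
```

View pics/w23.png

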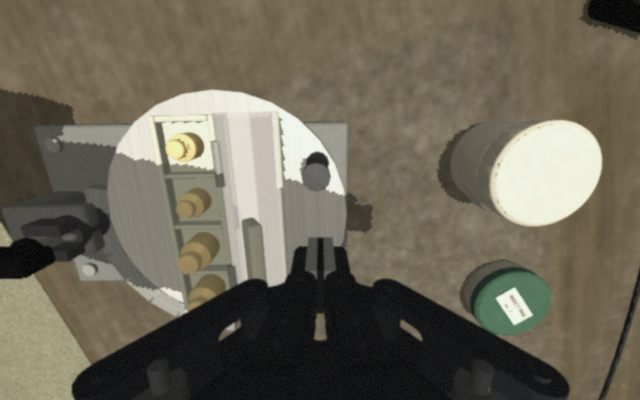

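View pics/s23z.png

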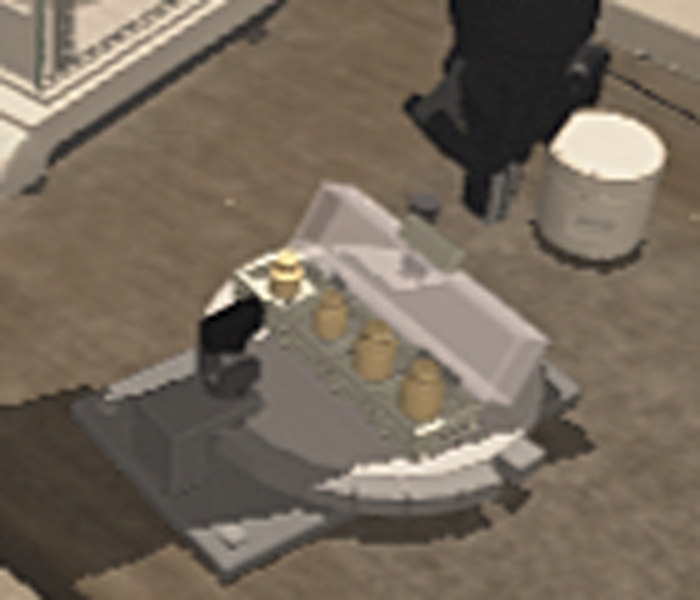

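Emit:
{"fn": "drive_tool", "kwargs": {"increments": [[-0.032,0.008,0,0,1],[-0.032,0.008,0,0,1],[-0.032,0.008,0,0,1],[-0.032,0.008,0,0,1],[0,0,0,0,1]]}}

```text
time: 31.13
tool_pos: [0.5842, -0.265, 0.1007]
orientation: [0.001, 0.992, -0.125, 0.006]
force: [9.6, -2.6, 16.7]
grip_width: -0.0
```

```bash
python3 - <<'E'
from h import *
save('wrist','w24.png'); im=save('scene','s24.png');cv2.imwrite('pics/s24z.png',cv2.resize(im[190:310,330:470],None,fx=5,fy=5,interpolation=cv2.INTER_CUBIC))
E
```

```text
(no output)
```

View pics/s24z.png

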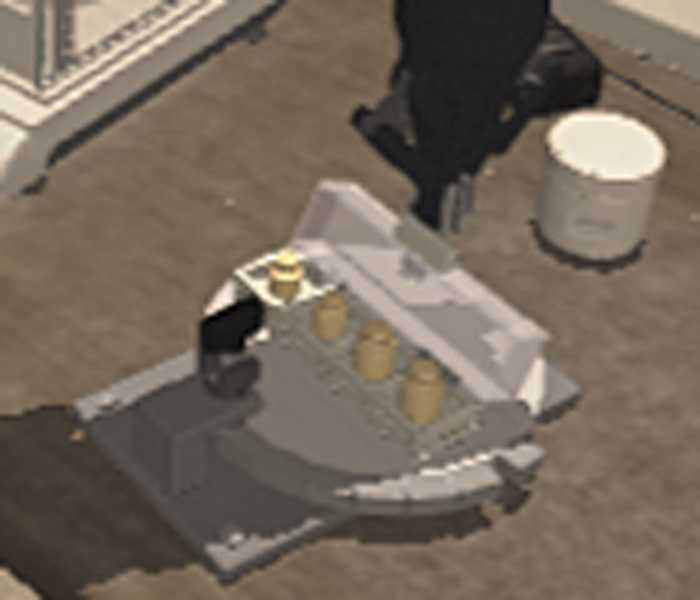

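```bash
python3 - <<'E'
import cv2
im=cv2.imread('pics/w24.png');cv2.imwrite('pics/w24z.png',cv2.resize(im[80:340,150:450],None,fx=2.5,fy=2.2,interpolation=cv2.INTER_CUBIC))
E
```

```text
(no output)
```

View pics/w24z.png

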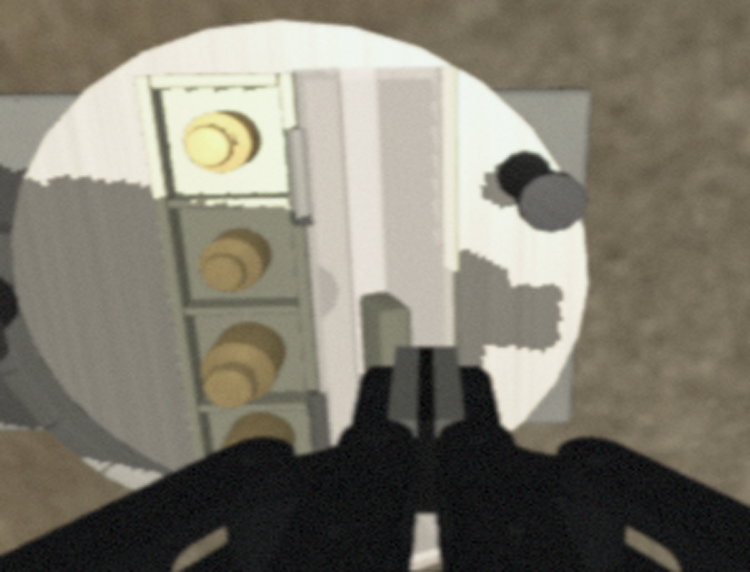

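Emit:
{"fn": "drive_tool", "kwargs": {"increments": [[0.04,-0.01,0.02,0,1],[0.05,-0.012,0,0,1],[0.05,-0.012,-0.02,0,1],[0,0,-0.026,0,1],[0,0,0,0,1]]}}

```text
time: 31.65
tool_pos: [0.6233, -0.2741, 0.0881]
orientation: [0.0, 0.992, -0.125, 0.0]
force: [-0.2, 0.2, -0.1]
grip_width: -0.001
```

Emit:
{"fn": "drive_tool", "kwargs": {"increments": [[0,0,0,0,1],[0,0,0,0,1]]}}

```text
time: 31.82
tool_pos: [0.6231, -0.2742, 0.0889]
orientation: [0.0, 0.992, -0.125, 0.0]
force: [-0.0, 0.1, 1.2]
grip_width: -0.003
```

```bash
python3 - <<'E'
from h import *
im=save('wrist','w25.png');cv2.imwrite('pics/w25z.png',cv2.resize(im[80:340,150:450],None,fx=2.5,fy=2.2,interpolation=cv2.INTER_CUBIC))
C=arm.calibration('wrist')
for n,z in [('cover_tab',.097),('cover_hinge',.05)]:
  for cam in ['wrist']:
    for r in arm.tip_of(cam,n)[:2]:
      print(n,cam,r['confidence'],atz(cam,r['location'],z,C), (np.array(r['location'])*[640,400]))
E
```

```text
cover_tab wrist 0.82 [ 0.58040406 -0.26119092  0.097     ] [238.08 254.8 ]
cover_hinge wrist 0.66 [ 0.54786957 -0.26053884  0.05      ] [212.672 231.8  ]
```

View pics/w25z.png

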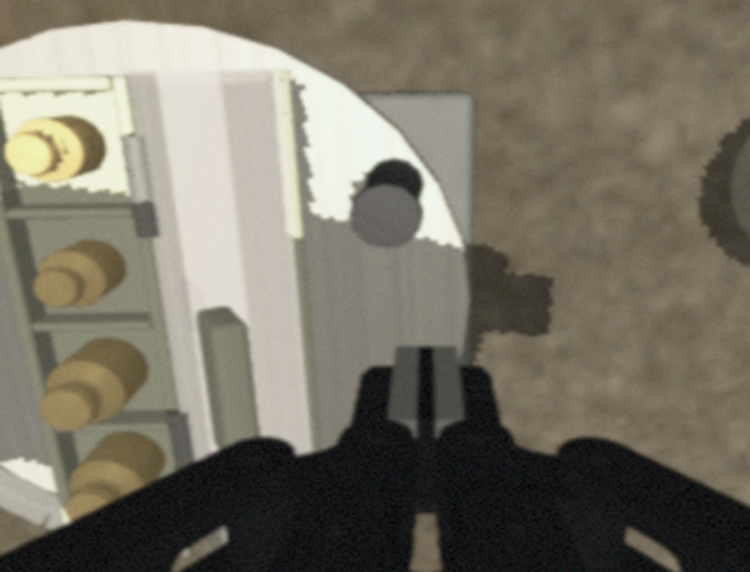

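Emit:
{"fn": "drive_tool", "kwargs": {"increments": [[0,0,-0.03,0,1],[0,0,0,0,1],[-0.03,0.008,0,0,1],[-0.03,0.008,0,0,1],[0,0,0,0,1]]}}

```text
time: 32.38
tool_pos: [0.6039, -0.2689, 0.0783]
orientation: [-0.0, 0.992, -0.125, -0.001]
force: [0.2, -0.0, -0.5]
grip_width: -0.001
```

Emit:
{"fn": "drive_tool", "kwargs": {"increments": [[-0.015,0.004,0,0,1],[0,0,0,0,1]]}}

```text
time: 32.55
tool_pos: [0.6006, -0.2678, 0.0785]
orientation: [-0.0, 0.992, -0.125, 0.0]
force: [0.4, -0.5, -0.1]
grip_width: 0.0
```

Emit:
{"fn": "drive_tool", "kwargs": {"increments": [[-0.015,0.004,0,0,1],[0,0,0,0,1]]}}

```text
time: 32.72
tool_pos: [0.5962, -0.2666, 0.0786]
orientation: [0.0, 0.992, -0.125, 0.0]
force: [1.8, -0.1, 0.3]
grip_width: 0.0
```

```bash
python3 - <<'E'
from h import *
im=save('wrist','w26.png');cv2.imwrite('pics/w26z.png',cv2.resize(im[80:340,150:450],None,fx=2.5,fy=2.2,interpolation=cv2.INTER_CUBIC))
E
```

```text
(no output)
```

View pics/w26z.png

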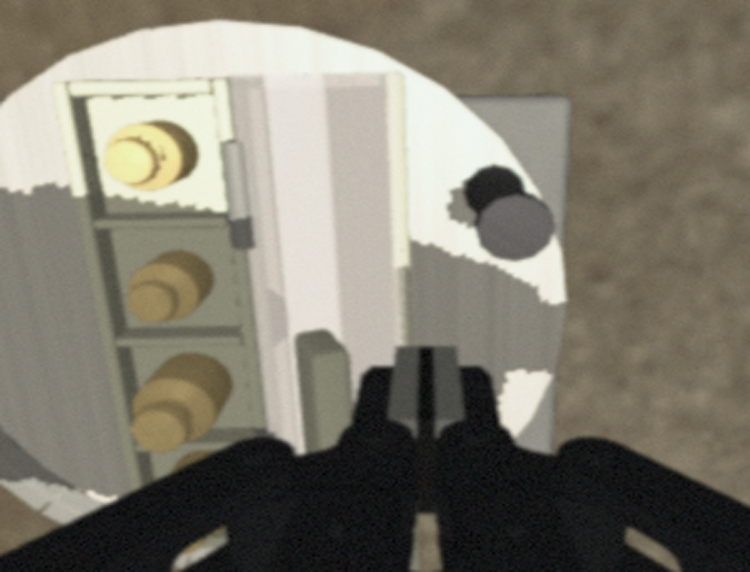

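Emit:
{"fn": "drive_tool", "kwargs": {"increments": [[0,0,0.015,0,1],[-0.015,0.004,0,0,1],[0,0,0,0,1]]}}

```text
time: 33.02
tool_pos: [0.5912, -0.2654, 0.0833]
orientation: [0.0, 0.992, -0.125, -0.0]
force: [0.2, -0.1, 0.8]
grip_width: -0.006
```

Emit:
{"fn": "drive_tool", "kwargs": {"increments": [[-0.015,0.004,0,0,1],[-0.015,0.004,0,0,1],[0,0,0,0,1]]}}

```text
time: 33.27
tool_pos: [0.5864, -0.2643, 0.0859]
orientation: [0.001, 0.992, -0.125, 0.006]
force: [17.0, -4.9, 20.9]
grip_width: -0.003
```

```bash
python3 - <<'E'
from h import *
s=arm.sense();print(s['tool_pos'],s['force'])
im=save('wrist','w27.png');a=cv2.resize(im[200:340,210:410],None,fx=4,fy=4,interpolation=cv2.INTER_CUBIC);cv2.imwrite('pics/w27z.png',a)
im=save('scene','s27.png');cv2.imwrite('pics/s27z.png',cv2.resize(im[205:295,380:460],None,fx=6.5,fy=6.5,interpolation=cv2.INTER_CUBIC))
print((proj('scene',s['tool_pos'])-[380,205])*6.5, (proj('wrist',s['tool_pos'])-[210,200])*4)
E
```

```text
[ 0.58643285 -0.26427605  0.08592253] [17.04515664 -4.91563729 20.92907107]
[235.07975879 217.5338975 ] [441.86352997 202.89941195]
```

View pics/w27z.png

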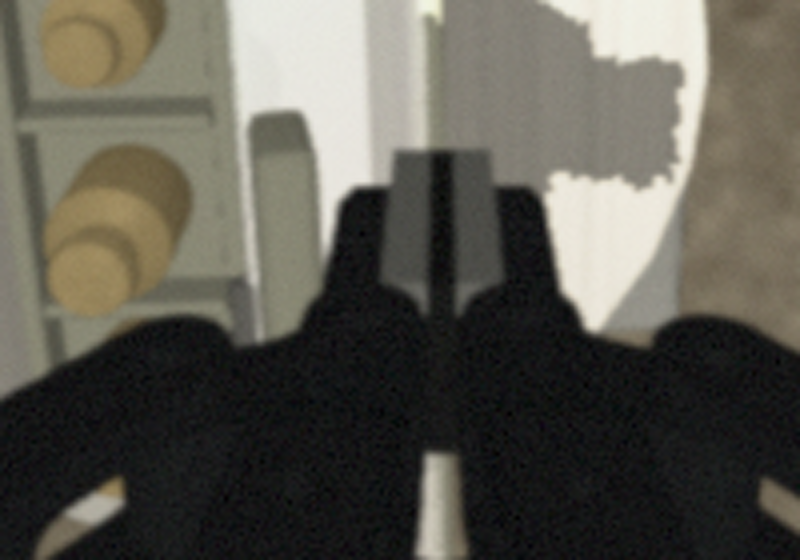

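View pics/s27z.png

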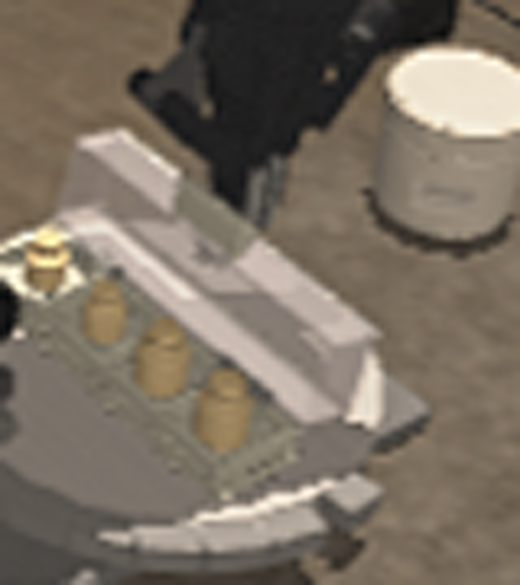

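Emit:
{"fn": "drive_tool", "kwargs": {"increments": [[0.02,-0.005,0,0,1],[0.03,-0.008,0,0,1],[0.04,-0.01,0,0,1],[0.04,-0.01,0,0,1],[0,0,-0.06,0,1]]}}

```text
time: 33.78
tool_pos: [0.6242, -0.2736, 0.0672]
orientation: [0.001, 0.992, -0.125, 0.002]
force: [-0.2, -0.6, -0.2]
grip_width: 0.002
```

Emit:
{"fn": "drive_tool", "kwargs": {"increments": [[0,0,0,0,1],[0,0,0,0,1]]}}

```text
time: 33.95
tool_pos: [0.6208, -0.2727, 0.0643]
orientation: [-0.0, 0.992, -0.125, -0.001]
force: [-0.5, -0.4, 0.4]
grip_width: 0.001
```

```bash
cat > sc.py <<'E'
from h import *
import sys
n=sys.argv[1]
s=arm.sense();print(s['time'],s['tool_pos'],s['force'])
im=save('wrist','w%s.png'%n);cv2.imwrite('pics/w%sz.png'%n,cv2.resize(im[80:340,150:450],None,fx=2.5,fy=2.2,interpolation=cv2.INTER_CUBIC))
im=save('scene','s%s.png'%n);cv2.imwrite('pics/s%sz.png'%n,cv2.resize(im[195:310,330:460],None,fx=5,fy=5,interpolation=cv2.INTER_CUBIC))
E
python3 sc.py 28
```

```text
33.95 [ 0.6207711  -0.27271783  0.06430074] [-0.49738212 -0.42079047  0.37283538]
```

View pics/s28z.png

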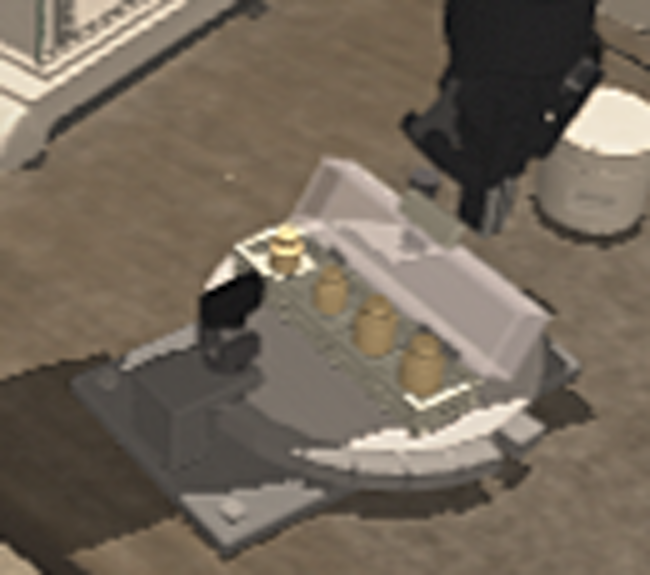

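Emit:
{"fn": "drive_tool", "kwargs": {"increments": [[-0.025,0.006,0,0,1],[-0.025,0.006,0,0,1],[-0.025,0.006,0,0,1],[-0.025,0.006,0,0,1],[0,0,0,0,1]]}}

```text
time: 34.47
tool_pos: [0.6003, -0.2679, 0.0715]
orientation: [0.003, 0.992, -0.124, 0.012]
force: [39.4, -9.2, 30.4]
grip_width: -0.001
```

Emit:
{"fn": "drive_tool", "kwargs": {"increments": [[-0.02,0.005,0.01,0,1],[-0.02,0.005,0.01,0,1],[0,0,0,0,1]]}}

```text
time: 34.72
tool_pos: [0.59, -0.2656, 0.0794]
orientation: [0.003, 0.992, -0.124, 0.014]
force: [42.5, -8.9, 51.0]
grip_width: 0.0
```

```bash
python3 sc.py 29
```

```text
34.7167 [ 0.58999446 -0.26555657  0.07939333] [42.54909595 -8.85865083 51.00066502]
```

View pics/s29z.png

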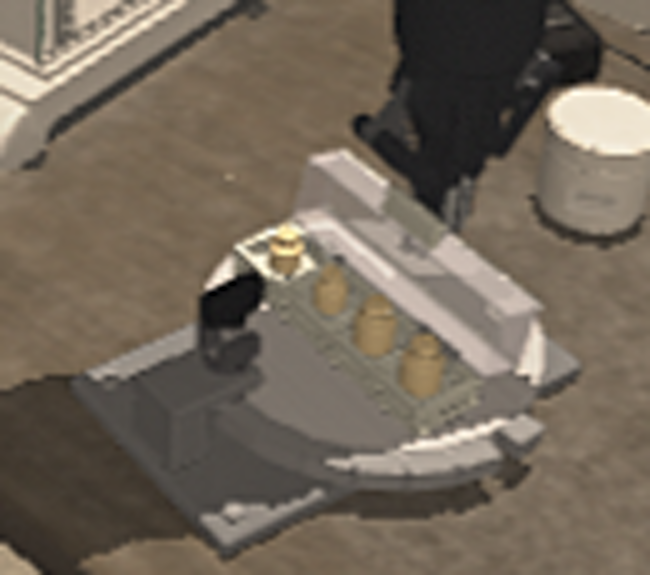

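View pics/w29z.png

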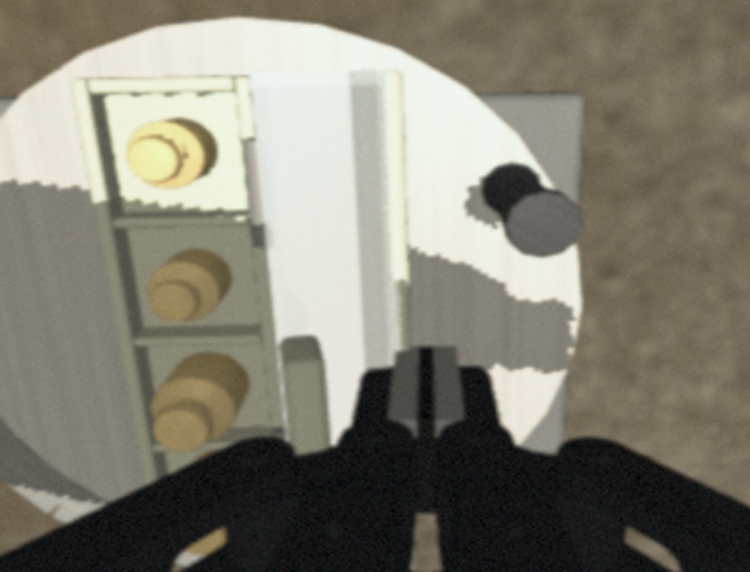

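Emit:
{"fn": "drive_tool", "kwargs": {"increments": [[0,0,0.03,0,1],[0,0,0,0,1]]}}

```text
time: 34.98
tool_pos: [0.5838, -0.2641, 0.0849]
orientation: [0.001, 0.992, -0.125, 0.006]
force: [18.6, -4.0, 32.1]
grip_width: -0.002
```

Emit:
{"fn": "drive_tool", "kwargs": {"increments": [[0,0,0.03,0,1],[0,0,0,0,1]]}}

```text
time: 35.15
tool_pos: [0.5805, -0.2632, 0.0915]
orientation: [0.0, 0.992, -0.125, 0.002]
force: [1.6, -0.4, 1.0]
grip_width: 0.0
```

```bash
python3 sc.py 30
```

```text
35.15 [ 0.58052457 -0.26315714  0.09148901] [ 1.57744654 -0.38772247  0.99383084]
```

View pics/s30z.png

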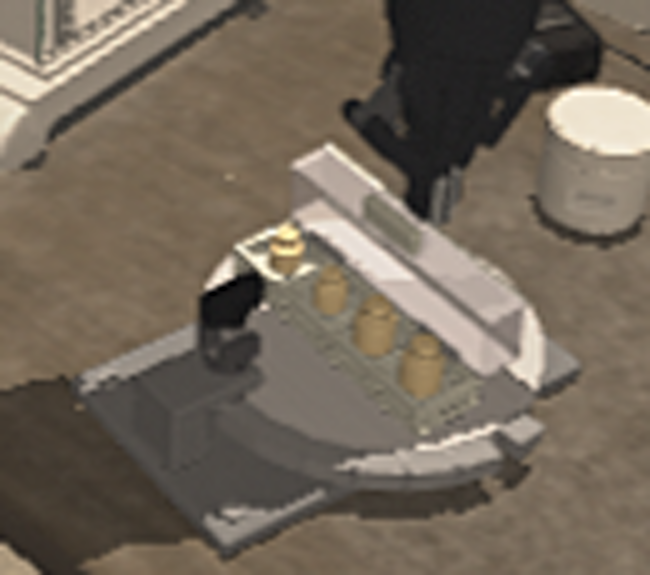

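View pics/w30z.png

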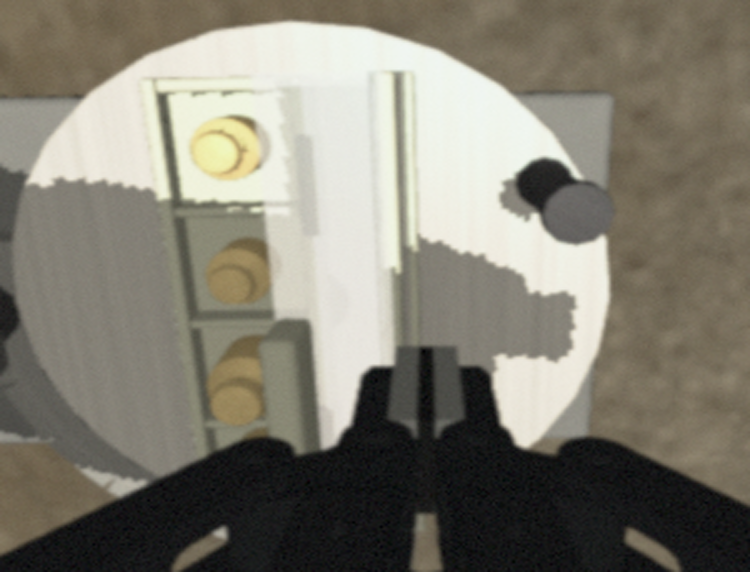

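Emit:
{"fn": "drive_tool", "kwargs": {"increments": [[-0.02,0.005,0.006,0,1],[-0.02,0.005,0.006,0,1],[-0.02,0.005,0.006,0,1],[0,0,0,0,1]]}}

```text
time: 35.58
tool_pos: [0.5602, -0.258, 0.0945]
orientation: [-0.0, 0.992, -0.125, -0.001]
force: [-0.5, -0.6, -0.0]
grip_width: -0.001
```

Emit:
{"fn": "drive_tool", "kwargs": {"increments": [[-0.02,0.005,0.003,0,1],[-0.02,0.005,0,0,1],[0,0,0,0,1]]}}

```text
time: 35.83
tool_pos: [0.5484, -0.255, 0.0952]
orientation: [-0.0, 0.992, -0.125, -0.001]
force: [0.8, 0.4, 0.5]
grip_width: 0.005
```

```bash
python3 sc.py 31
```

```text
35.8333 [ 0.54839266 -0.25502922  0.09515666] [0.77876303 0.41943429 0.51162766]
```

View pics/s31z.png

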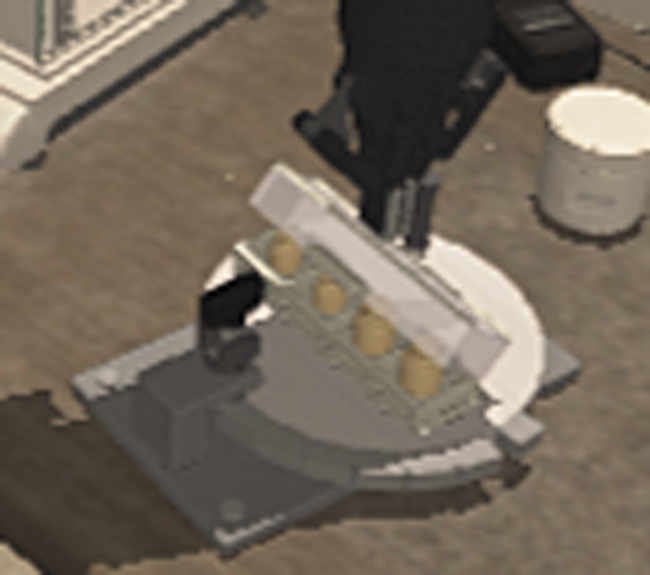

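Cover is well past vertical now. A little further.

Emit:
{"fn": "drive_tool", "kwargs": {"increments": [[-0.02,0.005,0,0,1],[-0.02,0.005,0,0,1],[-0.02,0.005,0,0,1],[0,0,0,0,1],[0,0,0,0,1]]}}

```text
time: 36.35
tool_pos: [0.5315, -0.2507, 0.0954]
orientation: [-0.0, 0.992, -0.125, 0.0]
force: [0.9, 0.1, -0.2]
grip_width: -0.001
```

```bash
python3 sc.py 32
```

```text
36.35 [ 0.53152614 -0.25074915  0.09544539] [ 0.85648972  0.10116755 -0.19977027]
```

View pics/s32z.png

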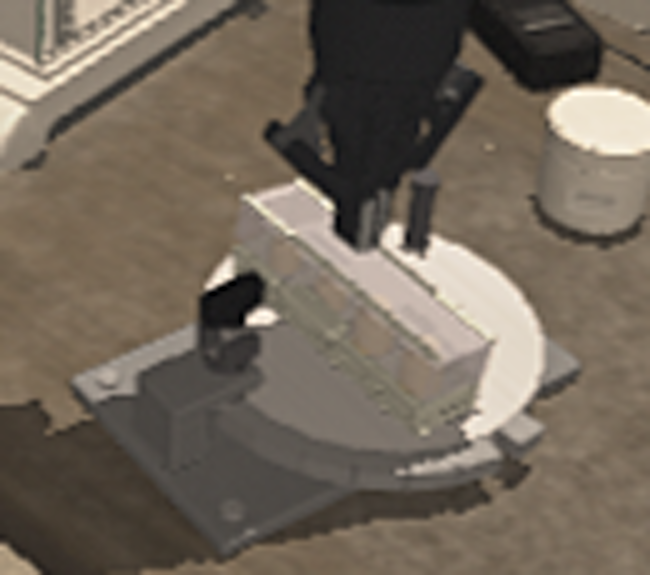

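Emit:
{"fn": "drive_tool", "kwargs": {"increments": [[0,0,0.1,0,1],[0,0,0.1,-0.15,0.8],[0,0,0.12,-0.155,0.6],[-0.05,0.01,0,-0.155,0.5],[-0.05,0.01,0,-0.155,0.5]]}}

```text
time: 36.87
tool_pos: [0.5022, -0.2449, 0.1927]
orientation: [-0.0, 0.932, -0.361, 0.002]
force: [-0.4, -0.5, -1.6]
grip_width: 0.496
```

Emit:
{"fn": "drive_tool", "kwargs": {"increments": [[-0.05,0.01,0,-0.155,0.5],[-0.05,0.01,0,-0.155,0.5],[-0.05,0.01,0,-0.155,0.5],[-0.03,0.01,0,-0.155,0.5],[0,0,0,-0.155,0.5]]}}

```text
time: 37.28
tool_pos: [0.4465, -0.2325, 0.1916]
orientation: [-0.0, 0.781, -0.625, -0.0]
force: [0.0, 0.5, -0.5]
grip_width: 0.502
```

Emit:
{"fn": "drive_tool", "kwargs": {"increments": [[0,0,0,-0.155,0.5],[0,0,0,-0.155,0.5],[0,0,0,-0.145,0.5],[0,0,0,0,0.5],[0,0,0,0,0.5]]}}

```text
time: 37.7
tool_pos: [0.4478, -0.2326, 0.1912]
orientation: [-0.0, -0.662, 0.75, 0.0]
force: [0.2, 0.1, 0.2]
grip_width: 0.502
```

```bash
python3 mag.py w33.png plunger_knob crank_post vial_left vial_right cover_tab; python3 -c "
from h import *
print(arm.sense()['joint_pos'])"
```

```text
37.7 [ 0.4478 -0.2326  0.1912] [-0.0001 -0.6616  0.7498  0.    ] [0.211  0.1167 0.2288] 0.5015421717476604
plunger_knob 0.77 [319.2 200.4] [ 0.4479 -0.2321  0.097 ]
vial_left 0.62 [188.5 241.3] [ 0.3829 -0.0506  0.    ]
vial_right 0.92 [478.5 201.6] [ 0.3909 -0.4266  0.    ]
cover_tab 0.88 [327.6 128. ] [ 0.5092 -0.2469  0.097 ]
[ 0.09774048  0.73879382  0.60319151  1.8036822  -0.57397028  0.78105195
 -0.69918943]
```

View pics/w33.png

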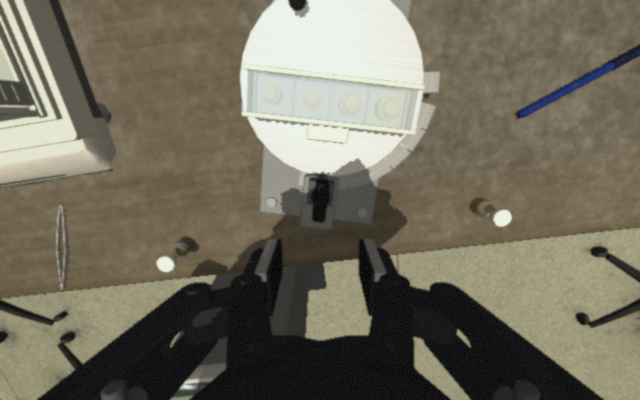

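```bash
python3 - <<'E'
from h import *
im=cv2.imread('pics/w33.png');cv2.imwrite('pics/w33z.png',cv2.resize(im[150:250,260:380],None,fx=6,fy=6,interpolation=cv2.INTER_CUBIC))
E
```

```text
(no output)
```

View pics/w33z.png

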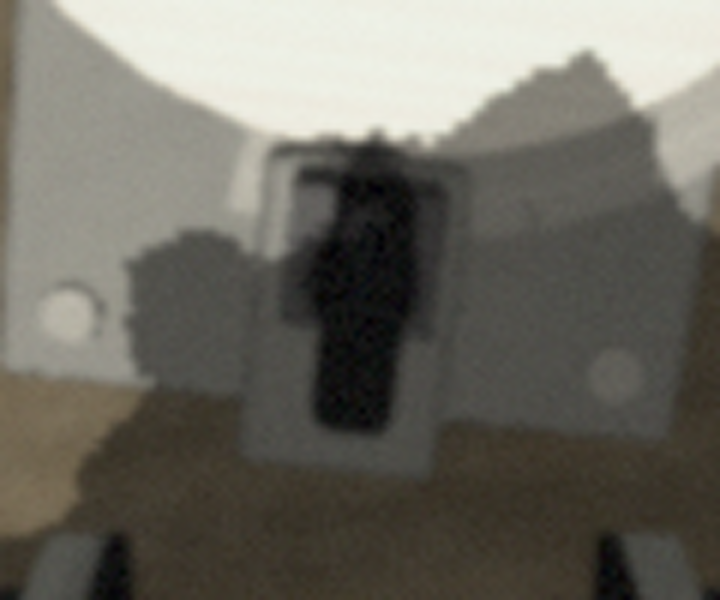

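Emit:
{"fn": "drive_tool", "kwargs": {"increments": [[0,0,0,-0.155,0.55],[0,0,-0.11,0,0.55],[0,0,-0.1,0,0.55],[0,0,0,0,0.55],[0,0,0,0,0.55]]}}

```text
time: 38.42
tool_pos: [0.4472, -0.2329, 0.1283]
orientation: [-0.0, -0.613, 0.79, 0.001]
force: [0.3, 0.2, 0.5]
grip_width: 0.453
```

```bash
python3 mag.py w34.png plunger_knob; python3 - <<'E'
from h import *
im=cv2.imread('pics/w34.png');cv2.imwrite('pics/w34z.png',cv2.resize(im[150:300,220:420],None,fx=4,fy=4,interpolation=cv2.INTER_CUBIC))
E
```

```text
38.4167 [ 0.4472 -0.2329  0.1283] [-0.0003 -0.6132  0.7899  0.0008] [0.3378 0.1812 0.4723] 0.45334803922371075
plunger_knob 0.74 [319.1 227.4] [ 0.4481 -0.2327  0.097 ]
```

View pics/w34z.png

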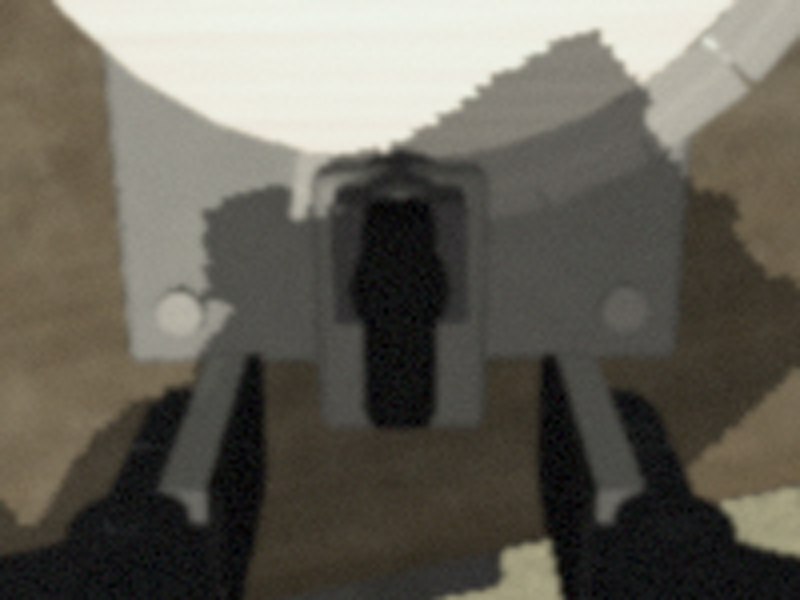

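Emit:
{"fn": "drive_tool", "kwargs": {"increments": [[0.003,0,-0.07,0,0.55],[0,0,-0.05,0,0.55],[0,0,0,0,0.6],[0,0,0,0,0.8],[0,0,0,0,1]]}}

```text
time: 38.93
tool_pos: [0.4491, -0.2331, 0.0938]
orientation: [0.0, -0.613, 0.79, -0.001]
force: [0.7, 2.3, 8.4]
grip_width: 0.126
```

Emit:
{"fn": "drive_tool", "kwargs": {"increments": [[0,0,0,0,1],[0,0,0,0,1],[0,0,0,0,1]]}}

```text
time: 39.18
tool_pos: [0.4491, -0.233, 0.0939]
orientation: [0.001, -0.613, 0.79, -0.001]
force: [-0.9, 0.8, 9.0]
grip_width: 0.124
```

Emit:
{"fn": "drive_tool", "kwargs": {"increments": [[0,0,0.03,0,1],[0,0,0.023,0,1],[0,0,0,0,1],[0,0,0,0,1]]}}

```text
time: 39.52
tool_pos: [0.4489, -0.2329, 0.1089]
orientation: [0.0, -0.613, 0.79, -0.001]
force: [3.1, -1.9, -7.4]
grip_width: 0.12
```

Emit:
{"fn": "drive_tool", "kwargs": {"increments": [[0,0,0.004,0,1],[0,0,0,0.1,1],[0,0,0,0.14,1],[0,0,0,0.14,1],[0,0,0,0.14,1]]}}

```text
time: 39.93
tool_pos: [0.4489, -0.2328, 0.1093]
orientation: [-0.0, 0.762, -0.647, 0.0]
force: [4.4, -1.2, -7.3]
grip_width: 0.125
```

Emit:
{"fn": "drive_tool", "kwargs": {"increments": [[0,0,0,0.14,1],[0,0,0,0.14,1],[0,0,0,0.14,1],[0,0,0,0.14,1],[0,0,0,0.1,1]]}}

```text
time: 40.35
tool_pos: [0.4489, -0.2326, 0.1093]
orientation: [-0.0, 0.903, -0.43, 0.0]
force: [4.5, -0.8, -6.4]
grip_width: 0.121
```

Emit:
{"fn": "drive_tool", "kwargs": {"increments": [[0,0,0,0,1],[0,0,0,0,1]]}}

```text
time: 40.52
tool_pos: [0.4488, -0.2326, 0.1093]
orientation: [-0.0, 0.901, -0.433, 0.0]
force: [5.1, -0.6, -6.6]
grip_width: 0.124
```

```bash
python3 mag.py w35.png plunger_knob; python3 - <<'E'
from h import *
im=cv2.imread('pics/w35.png');cv2.imwrite('pics/w35z.png',cv2.resize(im[150:300,220:420],None,fx=4,fy=4,interpolation=cv2.INTER_CUBIC))
q=arm.sense()['orientation'];print(np.degrees(2*np.arctan2(q[2],q[1])), arm.sense()['wrist_torque'])
E
```

```text
40.5167 [ 0.4488 -0.2326  0.1093] [-0.0003  0.9014 -0.4331  0.0001] [ 5.1197 -0.59   -6.6421] 0.12416123616578201
plunger_knob 0.87 [320.6 253.4] [ 0.4423 -0.2382  0.097 ]
-51.35302569287799 [-0.00687204 -1.2374037  -0.00356621]
```

View pics/w35z.png

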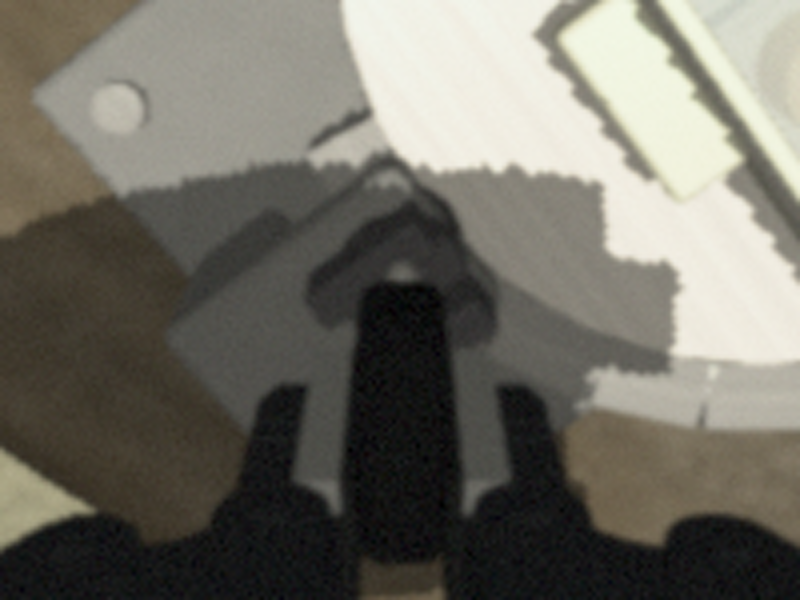

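Emit:
{"fn": "drive_tool", "kwargs": {"increments": [[0,0,-0.008,0,1],[0,0,0,0,1],[0,0,0,0,1]]}}

```text
time: 40.87
tool_pos: [0.4489, -0.2327, 0.1071]
orientation: [-0.0, 0.901, -0.433, 0.0]
force: [4.7, 2.2, 3.2]
grip_width: 0.117
```

Emit:
{"fn": "drive_tool", "kwargs": {"increments": [[0,0,0,0,0.7],[0,0,0,0,0.6],[0,0,0,0,0.6],[0,0,0,0,0.6]]}}

```text
time: 41.2
tool_pos: [0.4483, -0.2328, 0.1069]
orientation: [0.0, 0.902, -0.433, -0.0]
force: [-0.3, -0.8, 0.4]
grip_width: 0.403
```

Emit:
{"fn": "drive_tool", "kwargs": {"increments": [[0,0,0.06,0,0.6],[0,0,0.12,0,0.7],[0,0,0.12,0,0.8],[0,0,0,0,1]]}}

```text
time: 41.53
tool_pos: [0.4497, -0.2339, 0.2021]
orientation: [0.0, 0.901, -0.433, 0.003]
force: [0.7, -0.9, 0.7]
grip_width: 0.073
```

```bash
python3 mag.py w36.png plunger_knob crank_post;  python3 - <<'E'
from h import *
im=save('scene','s36.png');a=cv2.resize(im[195:310,330:460],None,fx=5,fy=5,interpolation=cv2.INTER_CUBIC);cv2.imwrite('pics/s36z.png',a)
im=cv2.imread('pics/w36.png');cv2.imwrite('pics/w36z.png',cv2.resize(im[100:300,200:440],None,fx=3,fy=3,interpolation=cv2.INTER_CUBIC))
E
```

```text
41.5333 [ 0.4497 -0.2339  0.2021] [ 0.0001  0.9015 -0.4328  0.0032] [ 0.7246 -0.9155  0.7293] 0.07308669329995743
plunger_knob 0.7 [318.  200.4] [ 0.4464 -0.2349  0.097 ]
crank_post 0.93 [441.1  39.5] [ 0.6261 -0.2334  0.063 ]
```

View pics/s36z.png

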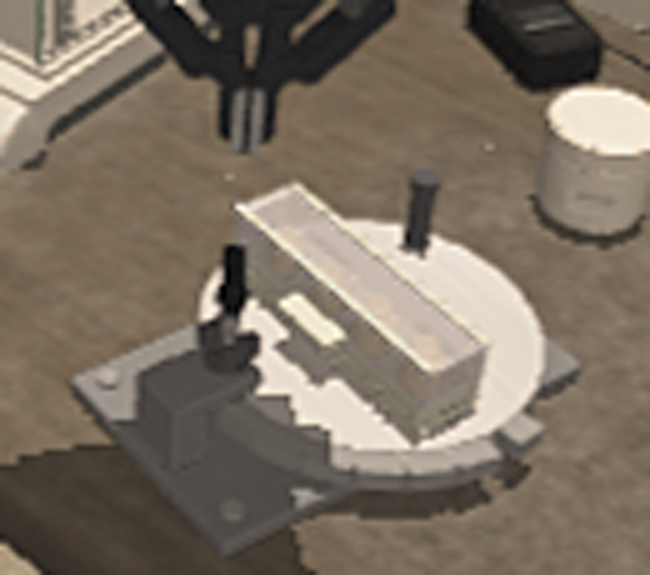

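View pics/w36.png

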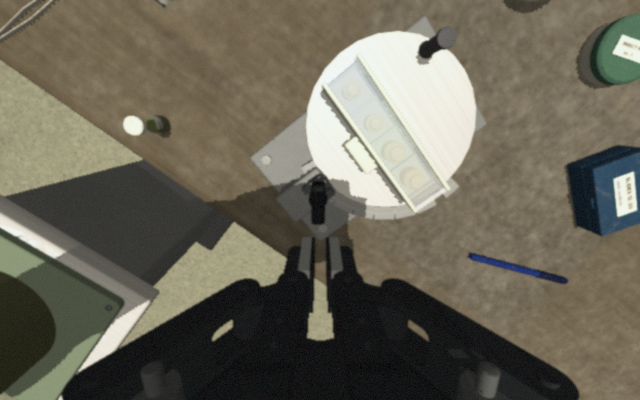

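Emit:
{"fn": "drive_tool", "kwargs": {"increments": [[0.115,0,0,-0.1,0.5],[0.115,0,0,-0.1,0.5],[0.115,0,0,-0.1,0.5],[0.115,0,0,-0.1,0.5],[0.115,0,0,-0.09,0.5]]}}

```text
time: 42.15
tool_pos: [0.6222, -0.232, 0.1956]
orientation: [0.0, 0.801, -0.598, -0.001]
force: [0.6, -0.9, 0.7]
grip_width: 0.497
```

Emit:
{"fn": "drive_tool", "kwargs": {"increments": [[0.008,0,0,0,0.5],[0,0,-0.1,0,0.5],[0,0,-0.1,0,0.5],[0,0,0,0,0.5],[0,0,0,0,0.5]]}}

```text
time: 42.57
tool_pos: [0.6227, -0.2327, 0.1358]
orientation: [0.001, 0.802, -0.597, -0.002]
force: [0.5, 0.0, 0.7]
grip_width: 0.497
```

```bash
python3 mag.py w37.png crank_post;  python3 - <<'E'
from h import *
q=arm.sense()['orientation'];print(np.degrees(2*np.arctan2(q[2],q[1])), arm.sense()['joint_pos'].round(2))
E
```

```text
42.5667 [ 0.6227 -0.2327  0.1358] [ 0.0005  0.8021 -0.5971 -0.0015] [0.4947 0.0018 0.6794] 0.4968905659028006
crank_post 0.69 [325.8 206.5] [ 0.6253 -0.2367  0.063 ]
crank_post 0.33 [322.8 258.9] [ 0.5786 -0.2483  0.063 ]
-73.31884159116363 [ 0.12  1.01  0.48  1.23 -0.48  1.02 -0.62]
```

View pics/w37.png

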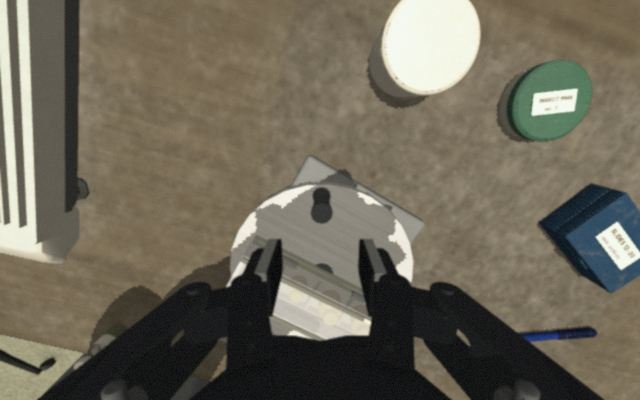

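Emit:
{"fn": "drive_tool", "kwargs": {"increments": [[0.007,-0.007,-0.1,0,0.5],[0,0,-0.1,0,0.5],[0,0,-0.07,0,0.5],[0,0,0,0,0.5],[0,0,0,0,0.7]]}}

```text
time: 43.08
tool_pos: [0.6259, -0.2351, 0.0573]
orientation: [-0.0, 0.802, -0.597, 0.0]
force: [-0.2, -0.5, 1.2]
grip_width: 0.371
```

Emit:
{"fn": "drive_tool", "kwargs": {"increments": [[0,0,0,0,0.85],[0,0,0,0,1],[0,0,0,0,1],[0,0,0,0,1]]}}

```text
time: 43.42
tool_pos: [0.6266, -0.2353, 0.0586]
orientation: [-0.0, 0.802, -0.597, 0.002]
force: [-1.4, 0.7, 9.8]
grip_width: 0.136
```

```bash
python3 - <<'E'
from h import *
s=arm.sense();print(s['time'],s['tool_pos'],s['force'],s['grip_width'])
im=save('wrist','w38.png');cv2.imwrite('pics/w38z.png',cv2.resize(im[130:330,210:430],None,fx=3,fy=3,interpolation=cv2.INTER_CUBIC))
E
```

```text
43.4167 [ 0.62657932 -0.23526967  0.05856112] [-1.36742684  0.69433504  9.76896657] 0.1357298034621313
```

View pics/w38z.png

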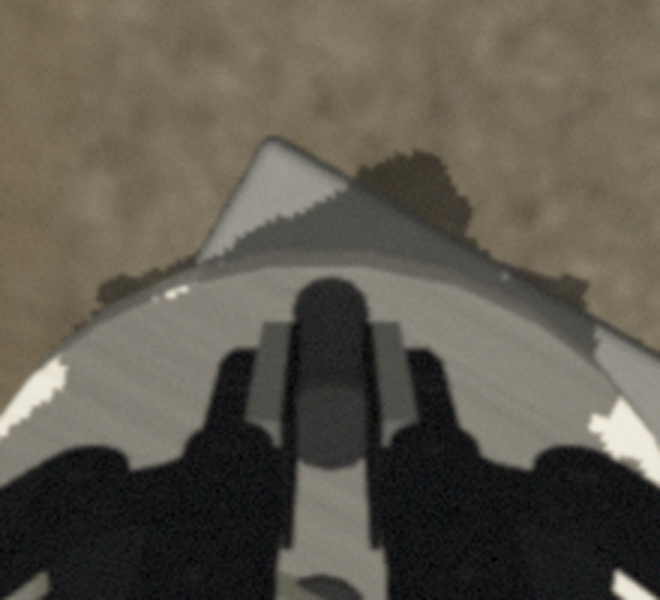

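```bash
python3 - <<'E'
import numpy as np
O=np.array([.547,-.2575]);P=np.array([.6266,-.2353]);r=P-O
pts=[]
for k in range(0,16):
    a=-np.radians(6*k);R=np.array([[np.cos(a),-np.sin(a)],[np.sin(a),np.cos(a)]]);pts.append(O+R@r)
pts=np.array(pts);print((np.diff(pts,axis=0)/.3).round(4));print(pts[[5,10,15]])
E
```

```text
[[ 0.0063 -0.0281]
 [ 0.0033 -0.0286]
 [ 0.0003 -0.0288]
 [-0.0027 -0.0287]
 [-0.0057 -0.0283]
 [-0.0086 -0.0275]
 [-0.0115 -0.0265]
 [-0.0142 -0.0251]
 [-0.0167 -0.0235]
 [-0.0191 -0.0216]
 [-0.0212 -0.0195]
 [-0.0232 -0.0172]
 [-0.0248 -0.0147]
 [-0.0262 -0.012 ]
 [-0.0273 -0.0092]]
[[ 0.62703562 -0.27807424]
 [ 0.60602576 -0.31533562]
 [ 0.5692     -0.3371    ]]
```

Emit:
{"fn": "drive_tool", "kwargs": {"increments": [[0.006,-0.028,0,-0.133,1],[0.003,-0.0285,0,-0.133,1],[0,-0.029,0,-0.133,1],[-0.003,-0.0285,0,-0.133,1],[-0.006,-0.028,0,-0.133,1]]}}

```text
time: 43.88
tool_pos: [0.6266, -0.278, 0.0586]
orientation: [0.001, -0.619, 0.785, -0.001]
force: [-3.2, 3.0, 9.7]
grip_width: 0.134
```

Emit:
{"fn": "drive_tool", "kwargs": {"increments": [[-0.0085,-0.0275,0,-0.133,1],[-0.0115,-0.0265,0,-0.133,1],[-0.014,-0.025,0,-0.133,1],[-0.0165,-0.0235,0,-0.133,1],[-0.019,-0.0215,0,-0.133,1]]}}

```text
time: 44.3
tool_pos: [0.6056, -0.3151, 0.0586]
orientation: [0.001, -0.396, 0.918, -0.001]
force: [-3.1, 5.0, 10.8]
grip_width: 0.135
```

Emit:
{"fn": "drive_tool", "kwargs": {"increments": [[-0.021,-0.0195,0,-0.133,1],[-0.023,-0.017,0,-0.133,1],[-0.025,-0.0145,0,-0.133,1],[-0.026,-0.012,0,-0.133,1],[0,0,0,0,1]]}}

```text
time: 44.72
tool_pos: [0.5759, -0.3346, 0.0586]
orientation: [0.001, -0.195, 0.981, -0.001]
force: [-2.4, 1.3, 10.7]
grip_width: 0.137
```

```bash
python3 - <<'E'
from h import *
s=arm.sense();print(s['time'],s['tool_pos'],s['force'],s['grip_width'])
q=s['orientation'];print(np.degrees(2*np.arctan2(q[2],q[1])),s['joint_pos'].round(2))
im=save('top','t39.png');cv2.imwrite('pics/t39z.png',cv2.resize(im[140:260,340:460],None,fx=5,fy=5,interpolation=cv2.INTER_CUBIC))
E
```

```text
44.7167 [ 0.57586112 -0.33456849  0.05855699] [-2.39020925  1.31278266 10.7017809 ] 0.13714079573800989
202.44319950315963 [ 0.19  1.19  0.77  1.28 -0.86  1.01 -1.65]
```

View pics/t39z.png

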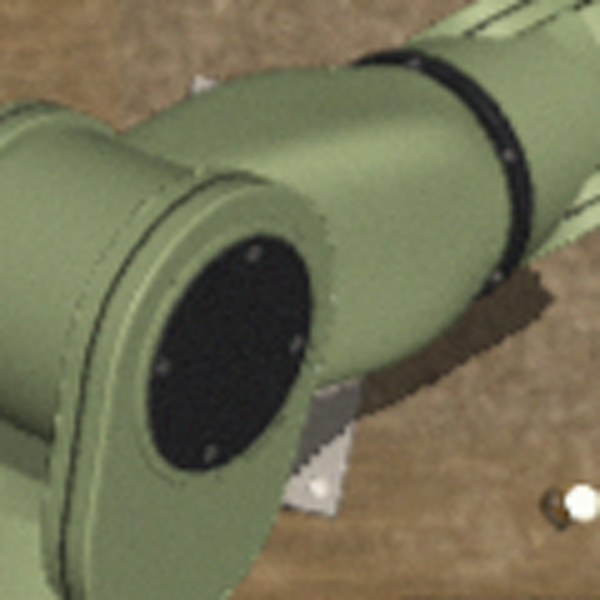

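Emit:
{"fn": "drive_tool", "kwargs": {"increments": [[-0.012,-0.004,0,-0.06,1],[-0.012,-0.003,0,-0.06,1],[0,0,0,0,1]]}}

```text
time: 45.02
tool_pos: [0.5694, -0.3367, 0.0585]
orientation: [0.001, -0.151, 0.989, -0.001]
force: [-1.9, -1.0, 8.3]
grip_width: 0.133
```

Emit:
{"fn": "drive_tool", "kwargs": {"increments": [[-0.007,-0.0015,0,-0.03,1],[0,0,0,0,1]]}}

```text
time: 45.18
tool_pos: [0.5677, -0.3372, 0.0586]
orientation: [0.001, -0.14, 0.99, -0.001]
force: [-2.0, -3.0, 8.8]
grip_width: 0.134
```

Emit:
{"fn": "drive_tool", "kwargs": {"increments": [[-0.007,-0.0015,0,0,1],[0,0,0,0,1]]}}

```text
time: 45.35
tool_pos: [0.5669, -0.3374, 0.0586]
orientation: [0.003, -0.141, 0.99, -0.002]
force: [7.8, -4.2, 4.1]
grip_width: 0.135
```

Emit:
{"fn": "drive_tool", "kwargs": {"increments": [[0.009,0.002,0,0,1],[0,0,0,0,1],[0,0,0,0,1]]}}

```text
time: 45.6
tool_pos: [0.5686, -0.3369, 0.0586]
orientation: [0.001, -0.141, 0.99, -0.001]
force: [0.9, -2.4, 9.1]
grip_width: 0.138
```

Emit:
{"fn": "drive_tool", "kwargs": {"increments": [[0.004,0.001,0,0.02,1],[0,0,0,0,1],[0,0,0,0,1]]}}

```text
time: 45.85
tool_pos: [0.5696, -0.3367, 0.0586]
orientation: [0.001, -0.149, 0.989, -0.001]
force: [-0.6, -2.3, 10.1]
grip_width: 0.133
```

Emit:
{"fn": "drive_tool", "kwargs": {"increments": [[0,0,0,0,0.8],[0,0,0,0,0.6],[0,0,0,0,0.5],[0,0,0,0,0.5],[0,0,0.05,0,0.5]]}}

```text
time: 46.27
tool_pos: [0.568, -0.3348, 0.0693]
orientation: [-0.001, -0.148, 0.989, 0.001]
force: [-0.7, 1.2, 0.8]
grip_width: 0.497
```

Emit:
{"fn": "drive_tool", "kwargs": {"increments": [[0,0,0.12,0,0.5],[0,0,0.12,0,0.5],[0,0,0.12,0,0.5],[-0.1,0.05,0.05,0.14,0.5],[-0.1,0.05,0,0.14,0.5]]}}

```text
time: 46.68
tool_pos: [0.5088, -0.3067, 0.1981]
orientation: [0.002, -0.259, 0.966, -0.003]
force: [1.2, -1.7, -0.7]
grip_width: 0.5
```

Emit:
{"fn": "drive_tool", "kwargs": {"increments": [[-0.08,0.08,0,0.15,0.5],[-0.08,0.08,0,0.15,0.5],[-0.04,0.07,0,0.15,0.5],[0,0,0,0.15,0.5],[0,0,0,0.15,0.5]]}}

```text
time: 47.1
tool_pos: [0.4486, -0.2356, 0.1954]
orientation: [0.001, -0.528, 0.849, -0.0]
force: [0.4, 0.2, -0.7]
grip_width: 0.5
```

```bash
python3 mag.py w40.png plunger_knob crank_post cover_tab cell0 magazine_base;  python3 - <<'E'
from h import *
q=arm.sense()['orientation'];print(np.degrees(2*np.arctan2(q[2],q[1])), arm.sense()['joint_pos'].round(2))
E
```

```text
47.1 [ 0.4486 -0.2356  0.1954] [ 0.0008 -0.5283  0.849  -0.0002] [ 0.4141  0.1988 -0.6573] 0.5004818332970736
plunger_knob 0.64 [317.2 203.8] [ 0.4458 -0.2316  0.097 ]
crank_post 0.73 [364.2  16.6] [ 0.5697 -0.3379  0.063 ]
cell0 0.91 [267.   34.4] [ 0.6014 -0.2552  0.04  ]
cell0 0.83 [275.2  74.9] [ 0.567 -0.245  0.04 ]
magazine_base 0.78 [300.4  92.4] [ 0.5452 -0.2586  0.    ]
243.18591601038094 [ 0.08  0.75  0.67  1.79 -0.62  0.82 -0.99]
```

View pics/w40.png

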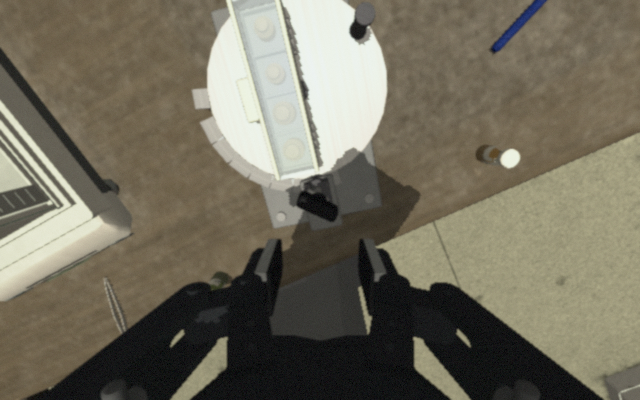

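Emit:
{"fn": "drive_tool", "kwargs": {"increments": [[0,0.01,0,0.155,0.55],[0,0,0,0.155,0.55],[0,0,0,0.155,0.55],[0,0,0,0.155,0.55],[0,0,0,0.155,0.55]]}}

```text
time: 47.82
tool_pos: [0.4486, -0.2337, 0.1939]
orientation: [0.0, 0.757, -0.653, -0.0]
force: [0.4, -0.6, -0.5]
grip_width: 0.449
```

Emit:
{"fn": "drive_tool", "kwargs": {"increments": [[0,0,0,0.155,0.55],[0,0,0,0.155,0.55],[0,0,0,0.155,0.55],[0,0,0,0.155,0.55],[0,0,0,0.06,0.55]]}}

```text
time: 48.23
tool_pos: [0.4485, -0.2339, 0.1939]
orientation: [0.0, 0.903, -0.43, -0.0]
force: [-0.4, -0.2, 0.4]
grip_width: 0.451
```

Emit:
{"fn": "drive_tool", "kwargs": {"increments": [[0,0,-0.1,0,0.55],[0,0,-0.08,0,0.55],[0,0,0,0,0.55],[0,0,0,0,0.55]]}}

```text
time: 48.57
tool_pos: [0.4482, -0.2338, 0.1398]
orientation: [0.0, 0.902, -0.432, -0.001]
force: [-0.7, -0.6, 0.1]
grip_width: 0.448
```

```bash
python3 mag.py w41.png plunger_knob;  python3 - <<'E'
from h import *
q=arm.sense()['orientation'];print(np.degrees(2*np.arctan2(q[2],q[1])), arm.sense()['joint_pos'].round(2))
im=cv2.imread('pics/w41.png');cv2.imwrite('pics/w41z.png',cv2.resize(im[150:300,220:420],None,fx=4,fy=4,interpolation=cv2.INTER_CUBIC))
E
```

```text
48.5667 [ 0.4482 -0.2338  0.1398] [ 0.0002  0.9016 -0.4325 -0.0011] [-0.6877 -0.5878  0.102 ] 0.44755684867283135
plunger_knob 0.63 [317.1 229.4] [ 0.4423 -0.2356  0.097 ]
plunger_knob 0.3 [399.4 128.3] [ 0.531  -0.2329  0.097 ]
-51.191675442449856 [ 0.27  0.76  0.27  1.85 -0.35  0.57 -0.13]
```

View pics/w41z.png

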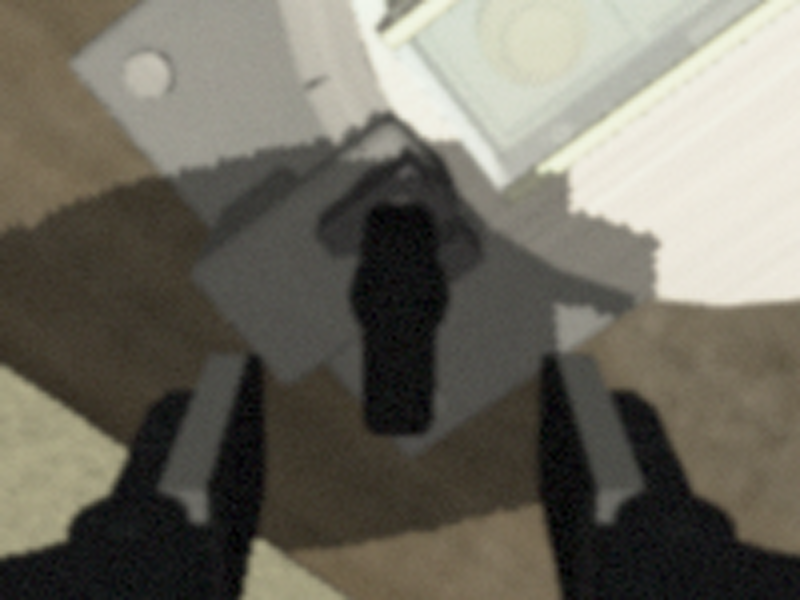

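Emit:
{"fn": "drive_tool", "kwargs": {"increments": [[0,0.002,-0.07,0,0.55],[0,0,-0.04,0,0.6],[0,0,0,0,0.7],[0,0,0,0,0.85],[0,0,0,0,1]]}}

```text
time: 49.08
tool_pos: [0.4488, -0.233, 0.1082]
orientation: [-0.0, 0.902, -0.432, 0.0]
force: [-2.5, 0.9, 2.5]
grip_width: 0.12
```

Emit:
{"fn": "drive_tool", "kwargs": {"increments": [[0,0,0,0,1],[0,0,0,0,1],[0,0,0.005,0,1],[0,0,0,0,1]]}}

```text
time: 49.42
tool_pos: [0.4488, -0.233, 0.109]
orientation: [-0.0, 0.902, -0.431, 0.0]
force: [0.0, -0.0, -6.4]
grip_width: 0.118
```

Emit:
{"fn": "drive_tool", "kwargs": {"increments": [[0,0,0.002,-0.14,1],[0,0,0,-0.14,1],[0,0,0,-0.14,1],[0,0,0,-0.14,1],[0,0,0,-0.14,1]]}}

```text
time: 49.83
tool_pos: [0.4488, -0.233, 0.1092]
orientation: [-0.0, 0.749, -0.662, 0.0]
force: [-1.2, 1.4, -6.3]
grip_width: 0.114
```

Emit:
{"fn": "drive_tool", "kwargs": {"increments": [[0,0,0,-0.14,1],[0,0,0,-0.14,1],[0,0,0,-0.14,1],[0,0,0,-0.06,1],[0,0,0,0,1]]}}

```text
time: 50.25
tool_pos: [0.4487, -0.2329, 0.109]
orientation: [-0.0, -0.613, 0.79, 0.0]
force: [-2.7, -0.3, -6.5]
grip_width: 0.123
```

```bash
python3 - <<'E'
from h import *
s=arm.sense();q=s['orientation'];print(np.degrees(2*np.arctan2(q[2],q[1]))%180,s['wrist_torque'],s['force'],s['tool_pos'],s['grip_width'])
E
```

```text
75.66172619520762 [-0.10060547  0.27632547  0.13904475] [-2.70528316 -0.32362119 -6.49177577] [ 0.44869026 -0.23292712  0.10901731] 0.12333872232870206
```

Twist is back at the original angle (75.7°). Lower with the knob.

Emit:
{"fn": "drive_tool", "kwargs": {"increments": [[0,0,-0.015,0,1],[0,0,-0.015,0,1],[0,0,-0.015,0,1],[0,0,0,0,1],[0,0,0,0,1]]}}

```text
time: 50.67
tool_pos: [0.4487, -0.233, 0.0953]
orientation: [0.0, -0.614, 0.789, 0.0]
force: [-0.6, 1.7, -4.0]
grip_width: 0.117
```

Emit:
{"fn": "drive_tool", "kwargs": {"increments": [[0,0,-0.006,0,1],[0,0,0,0,1],[0,0,0,0,1]]}}

```text
time: 50.92
tool_pos: [0.4489, -0.2332, 0.0947]
orientation: [0.001, -0.614, 0.789, -0.0]
force: [-5.9, 4.9, 27.1]
grip_width: 0.119
```

Emit:
{"fn": "drive_tool", "kwargs": {"increments": [[0,0,0,0,0.8],[0,0,0,0,0.6],[0,0,0,0,0.55],[0,0,0,0,0.55]]}}

```text
time: 51.25
tool_pos: [0.4489, -0.2332, 0.0937]
orientation: [0.0, -0.614, 0.789, -0.0]
force: [0.0, 0.1, -0.2]
grip_width: 0.449
```

Emit:
{"fn": "drive_tool", "kwargs": {"increments": [[0,0,0.06,0,0.55],[0,0,0.12,0,0.55],[0,0,0.12,0,0.55],[0,0,0,0,0.55],[0,0,0,0,0.55]]}}

```text
time: 51.67
tool_pos: [0.4494, -0.2332, 0.185]
orientation: [0.001, -0.614, 0.789, -0.001]
force: [0.7, 0.3, -0.6]
grip_width: 0.452
```

```bash
python3 mag.py w42.png plunger_knob crank_post vial_left vial_right cover_tab;python3 sc.py 43
```

```text
51.6667 [ 0.4494 -0.2332  0.185 ] [ 0.0007 -0.6143  0.7891 -0.0012] [ 0.6596  0.2933 -0.6475] 0.4523148696111378
plunger_knob 0.6 [320.5 202.5] [ 0.4496 -0.234   0.097 ]
crank_post 0.84 [405.3  30.6] [ 0.5683 -0.3374  0.063 ]
vial_left 0.81 [197.9 258.1] [ 0.3843 -0.0516 -0.    ]
vial_right 0.69 [489.1 185.2] [ 0.3904 -0.4299  0.    ]
cover_tab 0.83 [268.6  86. ] [ 0.5508 -0.2183  0.097 ]
51.9667 [ 0.44845094 -0.23299167  0.18308752] [0.05685204 0.54063568 0.24953015]
```

View pics/w42.png

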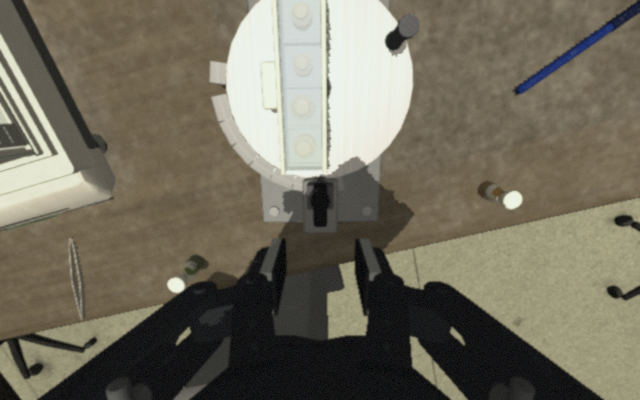

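View pics/s43z.png

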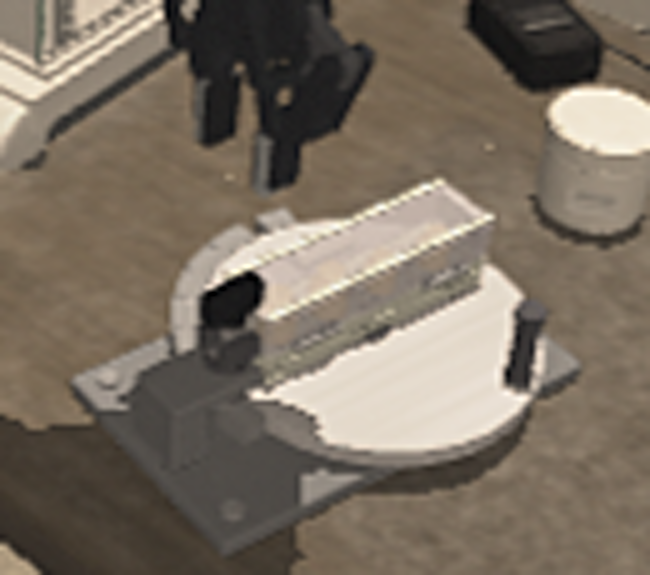

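```bash
python3 - <<'E'
from h import *
a=cv2.imread('pics/s32.png');b=cv2.imread('pics/s43.png')
def dark(im):
    g=cv2.cvtColor(im[245:285,360:392],cv2.COLOR_BGR2GRAY); return (g<28)
for im in (cv2.imread('pics/s28.png'),a,cv2.imread('pics/s36.png'),b):
    m=dark(im); ys,xs=np.nonzero(m); print(m.sum(),xs.mean().round(1)+360,ys.mean().round(1)+245,ys.min()+245,ys.max()+245)
for p in [(.4487,-.2325,.107),(.4487,-.2325,.117)]: print(proj('scene',p))
t=np.hstack([cv2.resize(im[240:285,355:395],None,fx=7,fy=7,interpolation=cv2.INTER_CUBIC) for im in (a,b)]);cv2.imwrite('pics/cmp.png',t)
E
```

```text
83 375.9 254.9 250 259
81 376.0 254.8 250 259
44 376.0 251.3 245 257
79 376.0 254.9 250 259
[375.39094546 251.35164479]
[375.64304029 248.34955957]
```

View pics/cmp.png

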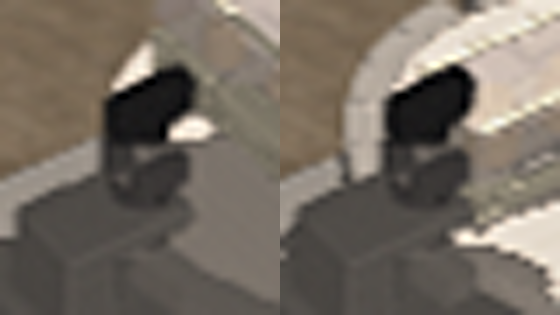

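Emit:
{"fn": "drive_tool", "kwargs": {"increments": [[-0.03,0,0.1,0,0.55],[-0.03,0,0.1,0,0.55],[0,0,0,0,0.55],[0,0,0,0,0.55],[0,0,0,0,0.55]]}}

```text
time: 52.48
tool_pos: [0.4308, -0.2327, 0.2433]
orientation: [0.0, -0.614, 0.789, 0.0]
force: [-0.6, -0.4, -0.1]
grip_width: 0.447
```

```bash
python3 - <<'E'
from h import *
im=save('scene','s44.png'); print(arm.sense()['time'],arm.sense()['force'])
E
```

```text
52.5333 [ 0.7616119  -0.42553382 -0.27133981]
```

View pics/s44.png

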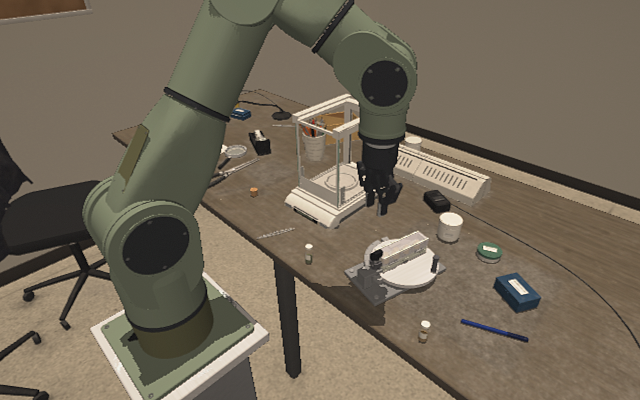

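The scene view shows only the cork left where the weights stood (about 253,191). Both vials are upright at (308,252) and (425,331), and the cover is shut on the turned, locked table.

```bash
python3 -c "
from workcell import arm
print(arm.close_job())"
```

```text
the job is handed in; nothing more can be done
None
```

The job is finished and handed in at about 52.5 s. All four brass weights stand upright, one to a compartment, under the shut cover. The plunger was pulled and twisted out, the turntable swung a quarter turn by its crank post, and the plunger twisted back and lowered home.

**Last checks:**
- **Plunger:** the knob's image row is 254.9. It was 254.8 when locked at the start and 251.3 when held out, so it is fully home.
- **Turntable:** the crank post is at about (0.568, -0.337), within 1–2 mm of where a quarter turn should put it. I found the end stop by feel and backed off 2–3 mm to reach the notch. I did not nudge the post afterwards to test the lock.
- **Table:** both vials are upright, only the cork remains where the weights stood, and the arm is clear of everything.

**What did not go smoothly:** the cover took three pushes from behind before it closed. In the third, the fingertips caught on its edge and the wrist force rose to about 67 N. That is below the 120 N wrist limit. It is above 40 N, but that limit is for the arm or gripper body, and in the wrist pictures only the fingertips touched the cover. I then followed the cover's arc and it closed with almost no force.

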